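Lid the parts-washing canisters and start the shaker

ROBOT

A 6-joint arm with a two-finger parallel gripper is mounted at the origin on the work surface. World frame = base frame: x ahead of the robot, y to its left, z up, the work surface at z = 0. Lengths are in mm, angles in rad, forces in N, time in s.
With the tool pointing down it reaches from about 325 to 775 mm from the base axis. Payload 5.5 kg.
Tool frame: the origin (TCP) lies on the centre line of the jaws, within the pads' length; the fingertips stand 17 mm ahead of it and the grasp point (between the pads) lies 2 mm behind it; z points along the fingers, y is the line along which they close (so a half turn about z gives the same grasp; the last joint's range is limited). The gripper opens to 85 mm and grips with 20 to 120 N. Pads are 22 mm wide; open, the fingers measure 114 mm over their backs; the gripper's body (76 mm by 85 mm) begins 54 mm behind the grasp point. The pads swing forward as they close: fully open they stand 13 mm farther back than shut.
Start: joints at [-0.057, 0.091, 1.231, -0, 1.82, -0.057], TCP at [600.014, -0.003, 214.175] pointing down, gripper open.
Joint ranges: [-2.87, 2.87], [-0.86, 2.18], [0.17, 2.46], [-1.51, 4.65], [0.06, 2.69], [-2.65, 2.65]. Speed limits (rad/s): [2.57, 2.57, 3.01, 3.14, 3.14, 3.14].

INTERFACE

Orientations are given as a rotation vector (axis times angle).
In Python, from bench import env gives the robot as it stands.
- The arm moves only by the shell command python3 -m pendant 'ROWS' [FORCE]. ROWS is JSON, a list of rows, each an object of numbers: "x", "y", "z": the shift along the tool's x, y, z normalised to -1 to 1, where 1 is 0.5 m; "rx", "ry", "rz": the turn, a rotation vector about the tool's x, y, z normalised to -1 to 1, where 1 is 30 degrees; "claw": the opening, from -1 (shut) to 1 (fully open). A call has 1 to 12 rows; each row is the pose to reach, as a shift and turn from the pose commanded when the call began, along the tool's axes at that moment; what a row does not reach only later rows make up. A row lasts 1/12 s, in which the tool goes at most 41.7 mm and 7.16 degrees, less where a joint would pass 70% of its speed; a pose out of reach is approached as far as the arm can. A call with a number of a shift or a turn outside -1 to 1 is refused whole. A call with a gripper value outside its range is refused whole. The fingers move at their own pace and stop on an object; FORCE is the grip in N (left out, the last holds). Time passes only in rows, so rows that repeat a pose let the fingers close. It gives the time, the measured TCP pose, the force, the opening and the grip force at its end, in the units of the state.
- env.observe(): the state, without advancing time (a new reading comes with each control period).
- env.get_image(name): name is "scene" or "side" or "wrist"; returns (picture, depth): 420x560x3 uint8, red, green, blue; 420x560 float32, mm along the optical axis (not along the pixel's ray), 0 where there is no reading.
- env.camera_info(name): a dict with "fx", "fy", "cx", "cy" (pixels), "camera_from_world" (4x4, takes a point from world to camera coordinates); the wrist camera has in their place "tool_from_camera" (4x4, takes a point from camera to tool coordinates, whose origin is the TCP and whose axes are the flange's). Camera axes: x right, y down, z forward; pixel columns grow to the right and rows downward; lengths in mm; the calibration is good to about 2 mm. A picture is of the moment at which its call begins: read the wrist's pose just before it. camera_info takes no time and is no camera call.
- env.hand_in(): hands the job in; it is judged then, once.
The state is a dict: "time_s": time; "q": joint angles; "dq": joint speeds; "effort": joint torques, N m; "tool_pos": TCP position; "orientation": TCP orientation; "ft_force": force on the tool from outside, world axes, zero at the start; "wrist_torque": the same for the moment, N m; "width": finger opening in mm; "finger_force": force on a finger pad.
Only numpy, scipy, OpenCV 4.12 (cv2) and the standard library are available. Lean on these libraries where they do the work, as an engineer would, in place of code of your own. Each camera call takes 0.05 s, during which the arm holds its last target. There are 200 camera calls.

TASK

Get the parts-washing canisters on the bench shaker ready and start it. First turn the selector knob fully anticlockwise to its off stop; then put every loose lid on the canister whose mouth it matches in shape and size and press each one down until its flange sits fully home on the rim, and only when all are home turn the selector clockwise so that its pointer is at the long mark. There may be fewer lids than canisters (leave a canister without a lid open); leave the other things on the bench alone.

Things in the scene. Friction and masses are not known exactly. Their poses are not given: they have to be found in the camera images.
- lid_large: loose lid, large round, 60 g: 64 mm diameter flange, plug below it 52 mm diameter. Black rubber plug 12 mm deep, then a steel flange 5 mm thick (12 to 17 mm up), then a black grip bar 34 mm long (its x), 14 mm wide (its y), standing 22 mm above the flange (top at 39 mm). Origin: centre of the plug's underside, z up. Lies plug down on the mat at first. May be absent.
- can_large_rim (a point): centre of the mouth, at rim level, of the large round steel canister, fixed: 64 mm outside diameter, 58 mm mouth, 60 mm tall, 3 mm wall; z up, x and y as the canister's sides. A rubber plate, top 5 mm below the rim, fills the mouth; it slides down 8 mm at about 8 N and stays. A lid on it stands 7 mm proud; fully home its flange is on the rim, origin 12 mm below the rim.
- lid_small: loose lid, small round, 60 g: 44 mm diameter flange, plug below it 32 mm diameter. Black rubber plug 12 mm deep, then a steel flange 5 mm thick (12 to 17 mm up), then a black grip bar 34 mm long (its x), 14 mm wide (its y), standing 22 mm above the flange (top at 39 mm). Origin: centre of the plug's underside, z up. Lies plug down on the mat at first. May be absent.
- can_small_rim (a point): centre of the mouth, at rim level, of the small round steel canister, fixed: 44 mm outside diameter, 38 mm mouth, 60 mm tall, 3 mm wall; z up, x and y as the canister's sides. A rubber plate, top 5 mm below the rim, fills the mouth; it slides down 8 mm at about 8 N and stays. A lid on it stands 7 mm proud; fully home its flange is on the rim, origin 12 mm below the rim.
- lid_square: loose lid, square, 60 g: 54 x 54 mm flange, plug below it 42 x 42 mm. Black rubber plug 12 mm deep, then a steel flange 5 mm thick (12 to 17 mm up), then a black grip bar 34 mm long (its x), 14 mm wide (its y), standing 22 mm above the flange (top at 39 mm). Origin: centre of the plug's underside, z up. Lies plug down on the mat at first. May be absent.
- can_square_rim (a point): centre of the mouth, at rim level, of the square steel canister, fixed: 54 x 54 mm outside, 48 x 48 mm mouth, 60 mm tall, 3 mm wall; z up, x and y as the canister's sides. A rubber plate, top 5 mm below the rim, fills the mouth; it slides down 8 mm at about 8 N and stays. A lid on it stands 7 mm proud; fully home its flange is on the rim, origin 12 mm below the rim.
- lid_oblong: loose lid, oblong, 60 g: 64 mm (its x) by 40 mm (its y) flange, plug below it 52 x 28 mm. Black rubber plug 12 mm deep, then a steel flange 5 mm thick (12 to 17 mm up), then a black grip bar 34 mm long (its x), 14 mm wide (its y), standing 22 mm above the flange (top at 39 mm). Origin: centre of the plug's underside, z up. Lies plug down on the mat at first. May be absent.
- can_oblong_rim (a point): centre of the mouth, at rim level, of the oblong steel canister, fixed: 64 mm (its x) by 40 mm (its y) outside, 58 x 34 mm mouth, 60 mm tall, 3 mm wall; z up, x and y as the canister's sides. A rubber plate, top 5 mm below the rim, fills the mouth; it slides down 8 mm at about 8 N and stays. A lid on it stands 7 mm proud; fully home its flange is on the rim, origin 12 mm below the rim.
- selector (a joint): selector knob at the right (-y) end of the shaker's top, rad, 0 to 2.4, grows clockwise from above, stays where left. At 0 (off, against its stop) its white pointer line points to the shaker's -x side. White marks: 0, 0.7, 1.4 and 2.1; the one at 1.4 is long and broad, the rest short. Disc 44 mm across, 10 mm tall, with a grip bar 42 mm long, 13 mm wide, 22 mm tall on top.
- selector_grip (a point): point on the knob's axis, half way up its grip bar's upper part (10 mm below the bar's top, 12 mm above the knob's disc); turns with the knob: x along the bar (the pointer is at the -x end), z up
- shaker: grey bench shaker, fixed: 220 mm (its x) by 300 mm (its y), top 55 mm above the mat; origin at the centre of its underside on the mat, z up. The four canisters stand clipped on its platform in a 2 by 2 group 94 mm apart, the knob beside them at (0, -104 mm).
- cup: white ceramic cup, 76 mm wide, 85 mm tall, upright; origin at the centre of its underside; leave it alone
- funnel: stainless funnel standing mouth down, 110 mm wide, 115 mm tall; origin at the centre of its underside; leave it alone
- screwdriver: steel screwdriver lying on the mat along its x; leave it alone
- jug: closed green jug, 100 x 140 mm, 225 mm tall; origin at the centre of its underside; leave it alone
- wiper_arm: black wiper arm, 430 mm long along its y, 22 mm tall, lying beyond the shaker; origin at the middle of its underside; leave it alone
Not all that is in view belongs to the job. What is shaped like the lid_large but red or turquoise is not meant.

How it is judged:
By the outcome, as a careful person would: the job done as asked, in the order asked, and still so for the second after the job is handed in, with the robot touching nothing.
Of lid_large, lid_small, lid_square, lid_oblong only 3 to 4 are there at a start; the rules pass over those that are not, and their reading is None.
At some moment in a run one of lid_large, lid_small, lid_square, lid_oblong may be knocked a few centimetres aside while the robot is not near it.
It also fails if it takes over 210 s, if anything falls off the work surface, if the arm or the gripper's body presses on something with over 40 N, if the wrist force passes 120 N, or if a joint passes its speed limit or range.

## Working session

There is one attempt and no reset: what is moved stays moved. The work goes in short steps, Python scripts to look and compute and a shell command to move; the robot and the scene stay as the last step left them, time stands still between calls to the robot, and variables do not carry over. Pictures are saved under pics/ and viewed, at most 14 in all, crops included, and the job is handed in when it is done.

```bash
mkdir -p pics; ls; cat > h.py <<'E'
import numpy as np, cv2, json
from scipy.spatial.transform import Rotation as R
from bench import env
def grab(n):
    s=env.observe(); im,d=env.get_image(n); i=env.camera_info(n)
    if n=='wrist':
        T=np.eye(4);T[:3,:3]=R.from_rotvec(s['orientation']).as_matrix();T[:3,3]=s['tool_pos']
        W=T@np.array(i['tool_from_camera'])
    else: W=np.linalg.inv(np.array(i['camera_from_world']))
    np.savez(f'{n}.npz',im=im,d=d,W=W,k=[i['fx'],i['fy'],i['cx'],i['cy']])
    return im,d,W
def cloud(n):
    z=np.load(f'{n}.npz');d=z['d'];fx,fy,cx,cy=z['k'];v,u=np.mgrid[:d.shape[0],:d.shape[1]]
    P=np.stack([(u-cx)/fx*d,(v-cy)/fy*d,d],-1)@z['W'][:3,:3].T+z['W'][:3,3]
    P[d<=0]=np.nan
    return z['im'],P
def save(im,name,s=1):
    cv2.imwrite('pics/'+name,cv2.resize(im,None,fx=s,fy=s,interpolation=cv2.INTER_CUBIC)[:,:,::-1])
def plane(n,u,v,z0):
    z=np.load(f'{n}.npz');fx,fy,cx,cy=z['k'];r=z['W'][:3,:3]@[(u-cx)/fx,(v-cy)/fy,1];o=z['W'][:3,3]
    return o+r*(z0-o[2])/r[2]
E
python3 - <<'E'
from h import *
for n in ('scene','side','wrist'):
    im,d,W=grab(n); save(im,n+'0.png',1.4 if n!='wrist' else 1); print(n,W.round(2).tolist())
print(env.observe())
E
```

```text
pics
scene [[0.62, 0.61, -0.49, 1121.83], [0.78, -0.47, 0.41, -515.22], [0.02, -0.64, -0.77, 1059.0], [0.0, 0.0, 0.0, 1.0]]
side [[0.99, -0.08, 0.1, 368.0], [-0.13, -0.62, 0.77, -954.75], [-0.0, -0.78, -0.63, 896.85], [0.0, 0.0, 0.0, 1.0]]
wrist [[1.0, 0.0, -0.0, 599.59], [0.0, -0.97, -0.26, 65.78], [-0.0, 0.26, -0.97, 371.38], [0.0, 0.0, 0.0, 1.0]]
{'time_s': 0.15, 'q': array([-5.66944380e-02,  9.17124253e-02,  1.23159627e+00,  3.49390514e-05,
        1.81977175e+00, -5.66912265e-02]), 'dq': array([ 0.00070802, -0.00079002, -0.00237414,  0.00036116, -0.0007916 ,
       -0.00137382]), 'effort': array([ 1.18562282e-03, -4.59372532e+01, -4.18527281e+01, -2.23398712e-05,
        9.54780931e-03, -9.16542831e-06]), 'tool_pos': array([5.99777500e+02, 2.63231131e-02, 2.13302085e+02]), 'orientation': array([-2.22063444e+00, -2.22064637e+00,  1.51599932e-03]), 'ft_force': array([ 0.34700213,  0.35564933, -0.55626758]), 'wrist_torque': array([-0.01588811, -0.03234359, -0.01341403]), 'finger_force': 0.0, 'width': 85.6293177850733}
```

View pics/scene0.png

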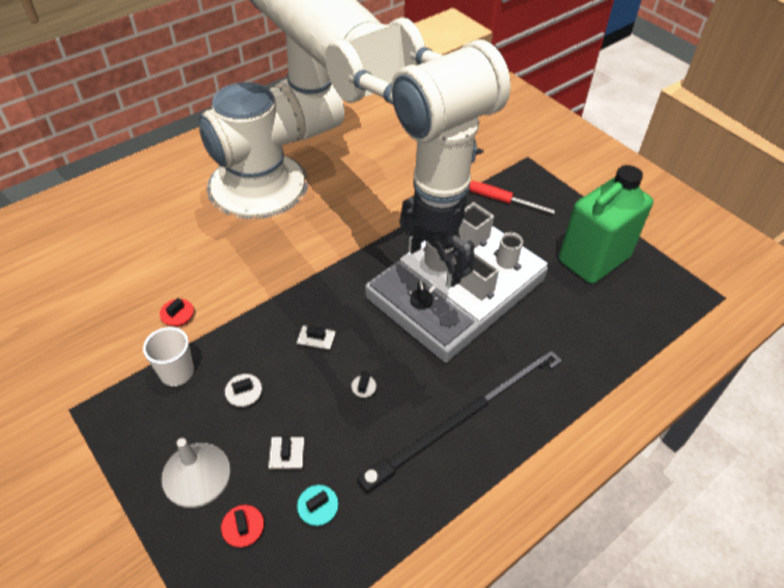

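View pics/side0.png

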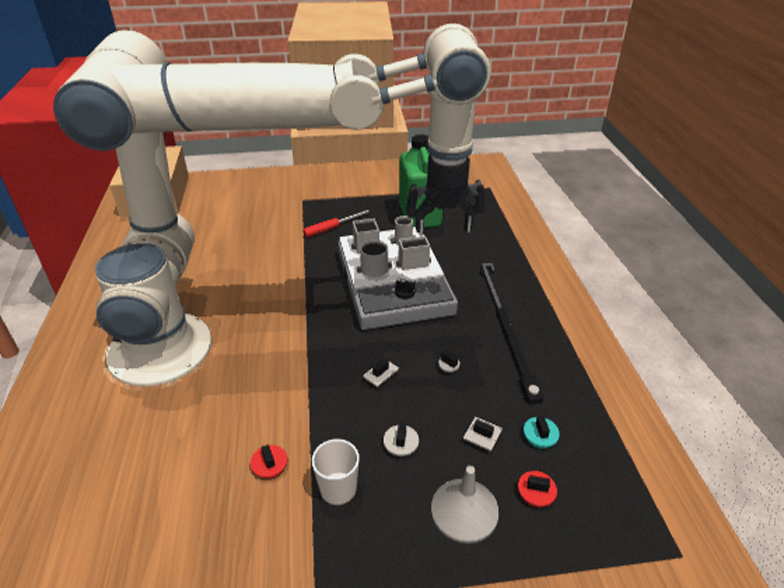

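```bash
python3 - <<'E'
from h import *
for n,pts in (('side',dict(obl=(381,368),small=(449,356),large=(401,431),square=(484,427),knob=(404,283),cS=(404,222),cL=(375,248),cO=(414,240),cSq=(366,226))),('scene',dict(obl=(317,332),small=(364,378),large=(242,386),square=(286,448),knob=(422,290)))):
    im,P=cloud(n)
    for k,(u,v) in pts.items():
        print(n,k,P[int(v/1.4),int(u/1.4)].round(0), plane(n,u/1.4,v/1.4,115 if k[0]=='c' else 39).round(0))
# shaker top plane footprint
    m=(abs(P[...,2]-55)<4); Q=P[m]; Q=Q[(abs(Q[:,0]-560)<250)]
    r=cv2.minAreaRect(Q[:,:2].astype(np.float32)); print(n,len(Q),r)
E
```

```text
side obl [ 455. -156.   42.] [ 456. -157.   39.]
side small [ 592. -143.   42.] [ 594. -142.   39.]
side large [ 471. -312.   44.] [ 473. -311.   39.]
side square [ 618. -322.   41.] [ 620. -321.   39.]
side knob [529.  42.  87.] [540. 100.  39.]
side cS [559. 246. 113.] [560. 238. 115.]
side cL [476. 143. 114.] [478. 140. 115.]
side cO [571. 170. 110.] [571. 160. 115.]
side cSq [466. 241. 112.] [467. 233. 115.]
side 1823 ((538.5513916015625, 1001.0450439453125), (2955.55517578125, 496.4975891113281), 89.15753936767578)
scene obl [ 462. -147.   42.] [ 461. -146.   39.]
scene small [ 595. -137.   40.] [ 594. -137.   39.]
scene large [ 476. -315.   41.] [ 478. -314.   39.]
scene square [ 625. -319.   44.] [ 623. -317.   39.]
scene knob [531.  44.  89.] [502.  73.  39.]
scene 3537 ((500.80950927734375, 391.8768615722656), (373.0498046875, 1730.2916259765625), 0.28578659892082214)
```

View pics/wrist0.png

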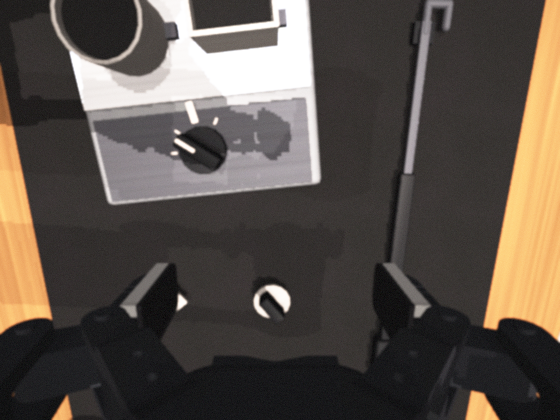

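```bash
python3 -m pendant '[{"x":0.36,"y":-0.1,"z":-0.3},{"x":0.36,"y":-0.1,"z":-0.3},{"x":0.36,"y":-0.1,"z":-0.3},{"x":0.36,"y":-0.1,"z":-0.3},{"x":0.36,"y":-0.1,"z":-0.3},{"x":0.36,"y":-0.1,"z":-0.3},{"x":0.36,"y":-0.1,"z":-0.3},{"x":0.36,"y":-0.1,"z":-0.3},{"x":0.36,"y":-0.1,"z":-0.3},{"x":0.36,"y":-0.1,"z":-0.3}]' && python3 - <<'E'
from h import *
im,d,W=grab('wrist'); save(im,'wrist1.png',1.4); print(W.round(3).tolist())
E
```

```text
invalid input at $[0]: expected keys x, y, z, rx, ry, rz, claw
```

```bash
python3 -m pendant '[{"x":0.36,"y":-0.1,"z":-0.3,"rx":0,"ry":0,"rz":0,"claw":1},{"x":0.36,"y":-0.1,"z":-0.3,"rx":0,"ry":0,"rz":0,"claw":1},{"x":0.36,"y":-0.1,"z":-0.3,"rx":0,"ry":0,"rz":0,"claw":1},{"x":0.36,"y":-0.1,"z":-0.3,"rx":0,"ry":0,"rz":0,"claw":1},{"x":0.36,"y":-0.1,"z":-0.3,"rx":0,"ry":0,"rz":0,"claw":1},{"x":0.36,"y":-0.1,"z":-0.3,"rx":0,"ry":0,"rz":0,"claw":1},{"x":0.36,"y":-0.1,"z":-0.3,"rx":0,"ry":0,"rz":0,"claw":1},{"x":0.36,"y":-0.1,"z":-0.3,"rx":0,"ry":0,"rz":0,"claw":1},{"x":0.36,"y":-0.1,"z":-0.3,"rx":0,"ry":0,"rz":0,"claw":1},{"x":0.36,"y":-0.1,"z":-0.3,"rx":0,"ry":0,"rz":0,"claw":1},{"x":0.36,"y":-0.1,"z":-0.3,"rx":0,"ry":0,"rz":0,"claw":1}]' && python3 - <<'E'
from h import *
im,d,W=grab('wrist'); save(im,'wrist1.png',1.4); print(W.round(3).tolist())
E
```

```text
time_s: 1.07
tool_pos: [550.2, 178.8, 362.4]
orientation: [-2.222, -2.219, 0.004]
ft_force: [1.0, -0.4, -1.0]
width: 85.4
finger_force: 0.0
[[1.0, -0.001, -0.004, 550.387], [-0.002, -0.965, -0.262, 244.717], [-0.004, 0.262, -0.965, 520.526], [0.0, 0.0, 0.0, 1.0]]
```

View pics/wrist1.png

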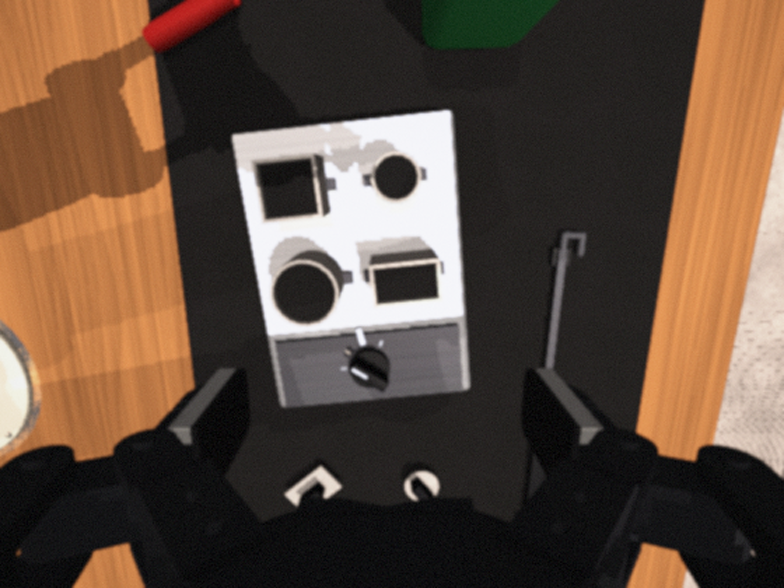

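```bash
python3 - <<'E'
from h import *
C=[plane('wrist',u/1.4,v/1.4,55) for u,v in ((234,134),(452,112),(469,388),(283,405))]
C=np.array(C);print(C.round(1),C.mean(0).round(1))
for i in range(4):
    e=C[(i+1)%4]-C[i];print(np.hypot(*e[:2]).round(1),np.degrees(np.arctan2(e[1],e[0])).round(2))
im,P=cloud('wrist')
m=(P[...,2]>109)&(P[...,2]<120)&(P[...,0]>400)&(P[...,0]<650)
n,l,s,c=cv2.connectedComponentsWithStats(m.astype(np.uint8),connectivity=8)
for i in range(1,n):
    if s[i,4]>60:
        Q=P[l==i];print(s[i],np.median(Q[:,2]).round(1),cv2.minAreaRect(Q[:,:2].astype(np.float32)))
m=(P[...,2]>80)&(P[...,2]<92)&(P[...,1]<75)&(P[...,1]>0)
Q=P[m];print('knob',len(Q),np.median(Q[:,2]),cv2.minAreaRect(Q[:,:2].astype(np.float32)))
for z,a,b in ((39,(315,470),0),): pass
E
```

```text
[[403.1 283.6  55. ]
 [612.5 303.   55. ]
 [642.1  15.6  55. ]
 [432.9  -5.5  55. ]] [522.7 149.2  55. ]
210.4 5.28
288.9 -84.12
210.3 -174.24
290.7 95.9
[308   0  60  13 205] 114.7 ((617.0174560546875, 369.081787109375), (9.291606903076172, 64.96187591552734), 81.56864929199219)
[264 107  37  38 937] 111.0 ((557.0822143554688, 243.97723388671875), (42.979713439941406, 42.79299545288086), 17.60125160217285)
[ 179  109   52   51 1963] 111.4 ((463.53863525390625, 234.36236572265625), (54.43979263305664, 54.04177474975586), 5.918357849121094)
[ 192  184   50   49 1835] 111.4 ((473.47564697265625, 141.37136840820312), (62.641170501708984, 63.068511962890625), 89.09680938720703)
[ 263  184   53   36 1468] 110.9 ((566.7613525390625, 150.56639099121094), (63.91694641113281, 40.67034912109375), 5.797508716583252)
knob 294 89.20451201296291 ((530.466552734375, 44.997493743896484), (13.176477432250977, 41.52235794067383), 58.502769470214844)
```

```bash
cat >> h.py <<'E'
def go(x,y,z,psi):
    s=env.observe();M=R.from_rotvec(s['orientation']).as_matrix();p=np.radians(psi)
    c,n=np.cos(p),np.sin(p);T=np.array([[-n,c,0],[c,n,0],[0,0,-1]])
    d=M.T@(np.array([x,y,z])-s['tool_pos']);w=R.from_matrix(M.T@T).as_rotvec(degrees=True)
    print('now',s['tool_pos'].round(1),'psi',np.degrees(np.arctan2(M[1,1],M[0,1])).round(1),'q6',s['q'][5].round(2),'w',round(s['width'],1),'f',s['ft_force'].round(1))
    print('xyz',(d/500).round(4),'r',(w/30).round(3))
E
python3 - <<'E'
from h import *
go(530.5,45,150,58.5)
E
```

```text
now [550.2 178.9 362.7] psi -0.1 q6 0.26 w 85.3 f [ 0.1 -0.1 -0.8]
xyz [-0.2674 -0.0379  0.4256] r [-5.000e-03 -1.000e-03 -1.953e+00]
```

```bash
python3 -m pendant '[{"x":-0.267,"y":-0.038,"z":0.1,"rx":0,"ry":0,"rz":-1,"claw":0},{"x":-0.267,"y":-0.038,"z":0.1,"rx":0,"ry":0,"rz":-1,"claw":0},{"x":-0.267,"y":-0.038,"z":0.1,"rx":0,"ry":0,"rz":-1,"claw":0},{"x":-0.267,"y":-0.038,"z":0.1,"rx":0,"ry":0,"rz":-1,"claw":0},{"x":-0.267,"y":-0.038,"z":0.426,"rx":0,"ry":0,"rz":-1,"claw":0},{"x":-0.267,"y":-0.038,"z":0.426,"rx":0,"ry":0,"rz":-1,"claw":0},{"x":-0.267,"y":-0.038,"z":0.426,"rx":0,"ry":0,"rz":-1,"claw":0},{"x":-0.267,"y":-0.038,"z":0.426,"rx":0,"ry":0,"rz":-1,"claw":0},{"x":-0.267,"y":-0.038,"z":0.426,"rx":0,"ry":0,"rz":-1,"claw":0},{"x":-0.267,"y":-0.038,"z":0.426,"rx":0,"ry":0,"rz":-1,"claw":0},{"x":-0.267,"y":-0.038,"z":0.426,"rx":0,"ry":0,"rz":-1,"claw":0}]' >/dev/null; python3 -m pendant '[{"x":0,"y":0,"z":0,"rx":0,"ry":0,"rz":-0.953,"claw":0},{"x":0,"y":0,"z":0,"rx":0,"ry":0,"rz":-0.953,"claw":0},{"x":0,"y":0,"z":0,"rx":0,"ry":0,"rz":-0.953,"claw":0},{"x":0,"y":0,"z":0,"rx":0,"ry":0,"rz":-0.953,"claw":0},{"x":0,"y":0,"z":0,"rx":0,"ry":0,"rz":-0.953,"claw":0},{"x":0,"y":0,"z":0,"rx":0,"ry":0,"rz":-0.953,"claw":0}]'; python3 -c "
from h import *
go(530.5,45,86,58.5)"
```

```text
time_s: 2.53
tool_pos: [532.8, 46.5, 155.1]
orientation: [0.854, 3.017, 0.003]
ft_force: [-0.1, -0.3, 0.5]
width: 42.7
finger_force: 0.0
now [532.8  46.5 155.1] psi 58.4 q6 -1.0 w 42.7 f [-0.1 -0.3  0.5]
xyz [ 0.0029 -0.0054  0.1381] r [ 0.006  0.01  -0.004]
```

```bash
python3 -m pendant '[{"x":0.003,"y":-0.0054,"z":0.09,"rx":0,"ry":0,"rz":0,"claw":0},{"x":0.003,"y":-0.0054,"z":0.138,"rx":0,"ry":0,"rz":0,"claw":0},{"x":0.003,"y":-0.0054,"z":0.138,"rx":0,"ry":0,"rz":0,"claw":0},{"x":0.003,"y":-0.0054,"z":0.138,"rx":0,"ry":0,"rz":0,"claw":0},{"x":0.003,"y":-0.0054,"z":0.138,"rx":0,"ry":0,"rz":0,"claw":-1},{"x":0.003,"y":-0.0054,"z":0.138,"rx":0,"ry":0,"rz":0,"claw":-1},{"x":0.003,"y":-0.0054,"z":0.138,"rx":0,"ry":0,"rz":0,"claw":-1},{"x":0.003,"y":-0.0054,"z":0.138,"rx":0,"ry":0,"rz":0,"claw":-1},{"x":0.003,"y":-0.0054,"z":0.138,"rx":0,"ry":0,"rz":0,"claw":-1},{"x":0.003,"y":-0.0054,"z":0.138,"rx":0,"ry":0,"rz":0,"claw":-1}]' 30; python3 -c "
from h import *
go(530.5,45,86,58.5)"
```

```text
time_s: 3.37
tool_pos: [528.6, 45.0, 82.8]
orientation: [0.85, 3.023, 0.0]
ft_force: [0.6, 1.1, 0.4]
width: -0.1
finger_force: 0.0
now [528.6  45.   82.8] psi 58.6 q6 -1.0 w -0.1 f [0.6 1.1 0.4]
xyz [-0.0032  0.002  -0.0065] r [0.001 0.001 0.003]
```

```bash
python3 - <<'E'
from h import *
im,d,W=grab('wrist'); a=im
im,d,W=grab('side'); b=cv2.resize(im[130:270,200:387],None,fx=3,fy=3)
save(np.hstack([a,b[:420,:560]])[:, :],'k2.png',0.71)
E
```

```text
(no output)
```

View pics/k2.png

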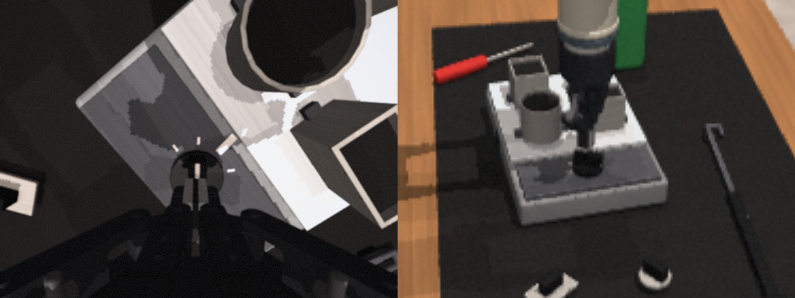

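```bash
python3 - <<'E'
from h import *
im,P=cloud('wrist'); save(im[170:390,170:390],'k3.png',2.7)
s=env.observe();print(s['width'],s['finger_force'],s['wrist_torque'])
E
```

```text
-0.5349287740981102 0.0 [0.03176729 0.01129493 0.03966533]
```

View pics/k3.png

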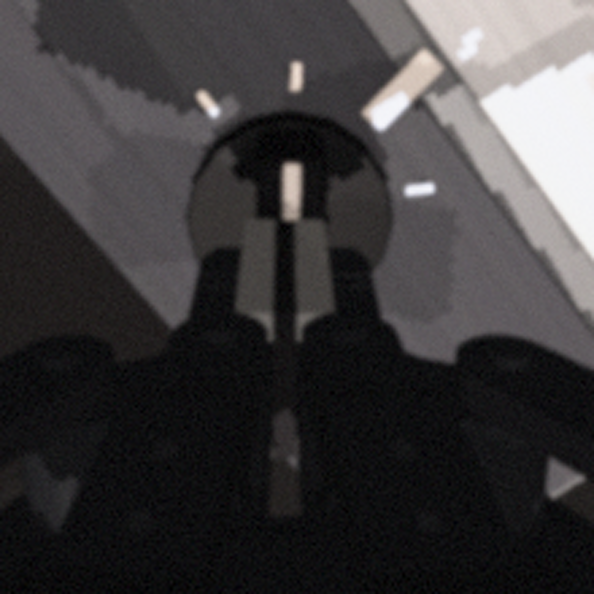

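```bash
python3 - <<'E'
from h import *
im,P=cloud('wrist')
for u,v in ((264,255),(264,266),(264,280),(285,255),(285,266),(276,262),(276,275),(278,240),(272,240),(286,240),(260,240),(300,240)): print(u,v,P[v,u].round(1))
E
```

```text
264 255 [516.2  46.4 107.1]
264 266 [515.9  47.1 120.3]
264 280 [516.5  47.2 131.7]
285 255 [520.9  54.4 107.5]
285 266 [521.2  53.8 118. ]
276 262 [518.8  51.  115.1]
276 275 [519.   50.8 126.9]
278 240 [518.4  52.4  91.2]
272 240 [517.4  49.6  89.4]
286 240 [521.   55.5  89.4]
260 240 [520.4  39.6  67.8]
300 240 [532.4  58.8  67.1]
```

```bash
python3 - <<'E'
from h import *
im,P=cloud('wrist')
s=env.observe();M=R.from_rotvec(s['orientation']).as_matrix()
for u in (261,264,285,289):
    print(u,[(v,*((P[v,u]-s['tool_pos'])@M).round(0)) for v in range(236,300,4)])
E
```

```text
261 [(236, np.float64(6.0), np.float64(-8.0), np.float64(16.0)), (240, np.float64(4.0), np.float64(-8.0), np.float64(14.0)), (244, np.float64(1.0), np.float64(-8.0), np.float64(15.0)), (248, np.float64(-1.0), np.float64(-8.0), np.float64(15.0)), (252, np.float64(11.0), np.float64(-7.0), np.float64(-22.0)), (256, np.float64(11.0), np.float64(-6.0), np.float64(-27.0)), (260, np.float64(11.0), np.float64(-6.0), np.float64(-31.0)), (264, np.float64(11.0), np.float64(-6.0), np.float64(-35.0)), (268, np.float64(11.0), np.float64(-6.0), np.float64(-38.0)), (272, np.float64(12.0), np.float64(-6.0), np.float64(-43.0)), (276, np.float64(11.0), np.float64(-6.0), np.float64(-46.0)), (280, np.float64(11.0), np.float64(-5.0), np.float64(-49.0)), (284, np.float64(11.0), np.float64(-5.0), np.float64(-52.0)), (288, np.float64(12.0), np.float64(-5.0), np.float64(-57.0)), (292, np.float64(12.0), np.float64(-5.0), np.float64(-60.0)), (296, np.float64(12.0), np.float64(-5.0), np.float64(-62.0))]
264 [(236, np.float64(6.0), np.float64(-6.0), np.float64(15.0)), (240, np.float64(11.0), np.float64(-6.0), np.
[... 2130 characters left out ...]
t64(6.0), np.float64(-22.0)), (256, np.float64(11.0), np.float64(6.0), np.float64(-26.0)), (260, np.float64(12.0), np.float64(6.0), np.float64(-32.0)), (264, np.float64(11.0), np.float64(5.0), np.float64(-35.0)), (268, np.float64(11.0), np.float64(5.0), np.float64(-39.0)), (272, np.float64(11.0), np.float64(5.0), np.float64(-42.0)), (276, np.float64(11.0), np.float64(5.0), np.float64(-46.0)), (280, np.float64(12.0), np.float64(5.0), np.float64(-50.0)), (284, np.float64(12.0), np.float64(5.0), np.float64(-53.0)), (288, np.float64(12.0), np.float64(5.0), np.float64(-56.0)), (292, np.float64(12.0), np.float64(4.0), np.float64(-60.0)), (296, np.float64(12.0), np.float64(4.0), np.float64(-63.0))]
```

```bash
python3 - <<'E'
from h import *
for n in ('side','scene'):
    if n=='scene': grab(n)
    im,P=cloud(n)
    m=(np.hypot(P[...,0]-529,P[...,1]-45)<22)&(P[...,2]>60)&(P[...,2]<200)
    v,u=np.where(m); Q=P[m]; rel=Q-[528.6,45,0]
    lat=np.hypot(rel[:,0],rel[:,1])
    for a in range(60,180,6):
        k=(Q[:,2]>=a)&(Q[:,2]<a+6)
        if k.any(): print(n,a,k.sum(),Q[k].mean(0).round(0), Q[k].std(0).round(0))
im,d,W=grab('scene') if 0 else (cloud('scene')[0],0,0)
a=cloud('side')[0][150:220,255:325];b=im[150:240,270:360]
save(np.hstack([cv2.resize(a,(300,300)),cv2.resize(b,(300,300))]),'k4.png')
E
```

```text
side 60 16 [521.  33.  63.] [11.  6.  2.]
side 66 35 [525.  34.  69.] [9. 7. 2.]
side 72 18 [527.  39.  74.] [8. 5. 2.]
side 78 15 [527.  39.  81.] [9. 6. 2.]
side 84 20 [529.  40.  87.] [10.  7.  2.]
side 90 31 [531.  41.  92.] [10.  7.  1.]
side 96 2 [524.  40. 101.] [2. 0. 0.]
side 102 10 [530.  38. 106.] [8. 4. 2.]
side 108 11 [528.  37. 112.] [9. 6. 1.]
side 114 12 [526.  36. 117.] [8. 5. 2.]
side 120 14 [527.  35. 123.] [7. 4. 2.]
side 126 12 [527.  34. 128.] [6. 5. 2.]
side 132 8 [533.  35. 134.] [7. 5. 1.]
side 138 3 [539.  39. 141.] [5. 6. 2.]
side 144 12 [536.  37. 148.] [6. 7. 2.]
side 150 8 [535.  36. 153.] [ 7. 10.  2.]
side 156 4 [528.  27. 160.] [2. 1. 2.]
side 162 10 [532.  31. 165.] [8. 6. 2.]
side 168 14 [534.  32. 170.] [10.  7.  1.]
side 174 10 [539.  34. 177.] [7. 8. 2.]
scene 60 18 [531.  46.  65.] [12. 12.  1.]
scene 66 66 [530.  42.  68.] [10. 13.  1.]
scene 72 9 [532.  36.  75.] [11.  5.  2.]
scene 78 4 [526.  40.  81.] [8. 5. 1.]
scene 84 24 [538.  39.  88.] [6. 5. 1.]
scene 90 8 [539.  39.  91.] [4. 3. 1.]
scene 96 2 [534.  36. 102.] [1. 1. 0.]
scene 102 13 [537.  41. 106.] [5. 6. 2.]
scene 108 15 [537.  40. 112.] [4. 5. 2.]
scene 114 15 [535.  38. 117.] [4. 7. 2.]
scene 120 19 [534.  39. 123.] [6. 8. 2.]
scene 126 19 [534.  38. 129.] [5. 7. 2.]
scene 132 13 [536.  42. 135.] [4. 3. 2.]
scene 138 21 [535.  38. 142.] [ 7. 10.  2.]
scene 144 35 [535.  42. 147.] [8. 9. 2.]
scene 150 26 [532.  37. 153.] [11. 10.  1.]
scene 156 9 [542.  44. 158.] [4. 9. 2.]
scene 162 14 [538.  35. 165.] [7. 8. 2.]
scene 168 17 [542.  39. 171.] [5. 8. 2.]
scene 174 20 [541.  39. 177.] [7. 9. 2.]
```

View pics/k4.png

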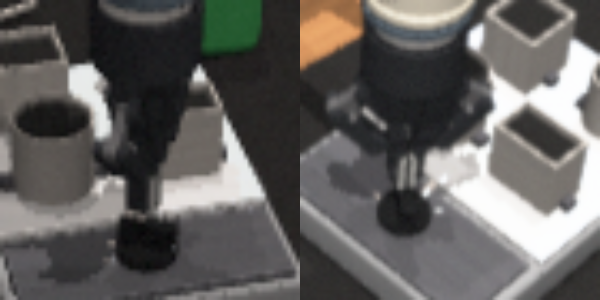

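```bash
python3 -m pendant '[{"x":-0.003,"y":0.002,"z":0,"rx":0,"ry":0,"rz":0,"claw":0},{"x":-0.003,"y":0.002,"z":0,"rx":0,"ry":0,"rz":0,"claw":0},{"x":-0.003,"y":0.002,"z":0,"rx":0,"ry":0,"rz":0,"claw":0},{"x":-0.003,"y":0.002,"z":0,"rx":0,"ry":0,"rz":0,"claw":0},{"x":-0.003,"y":0.002,"z":0.03,"rx":0,"ry":0,"rz":0,"claw":0},{"x":-0.003,"y":0.002,"z":0.06,"rx":0,"ry":0,"rz":0,"claw":0},{"x":-0.003,"y":0.002,"z":0.062,"rx":0,"ry":0,"rz":0,"claw":0},{"x":-0.003,"y":0.002,"z":0.062,"rx":0,"ry":0,"rz":0,"claw":0}]' ; python3 -m pendant '[{"x":0,"y":0,"z":0,"rx":0,"ry":0,"rz":0,"claw":-1},{"x":0,"y":0,"z":0,"rx":0,"ry":0,"rz":0,"claw":-1},{"x":0,"y":0,"z":0,"rx":0,"ry":0,"rz":0,"claw":-1},{"x":0,"y":0,"z":0,"rx":0,"ry":0,"rz":0,"claw":-1},{"x":0,"y":0,"z":0,"rx":0,"ry":0,"rz":0,"claw":-1},{"x":0,"y":0,"z":0,"rx":0,"ry":0,"rz":0,"claw":-1}]' 30
```

```text
time_s: 4.18
tool_pos: [529.9, 45.1, 51.0]
orientation: [-0.85, -3.024, 0.0]
ft_force: [-0.3, -0.8, 1.4]
width: 43.1
finger_force: 0.0
time_s: 4.68
tool_pos: [530.6, 45.1, 52.3]
orientation: [0.85, 3.023, 0.001]
ft_force: [-1.9, 0.6, 5.5]
width: 12.3
finger_force: 33.1
```

```bash
python3 -m pendant '[{"x":0,"y":0,"z":-0.004,"rx":0,"ry":0,"rz":-0.2,"claw":-1},{"x":0,"y":0,"z":-0.004,"rx":0,"ry":0,"rz":-0.4,"claw":-1},{"x":0,"y":0,"z":-0.004,"rx":0,"ry":0,"rz":-0.6,"claw":-1},{"x":0,"y":0,"z":-0.004,"rx":0,"ry":0,"rz":-0.8,"claw":-1},{"x":0,"y":0,"z":-0.004,"rx":0,"ry":0,"rz":-1,"claw":-1},{"x":0,"y":0,"z":-0.004,"rx":0,"ry":0,"rz":-1,"claw":-1},{"x":0,"y":0,"z":-0.004,"rx":0,"ry":0,"rz":-1,"claw":-1}]' ; python3 -m pendant '[{"x":0,"y":0,"z":0,"rx":0,"ry":0,"rz":-0.15,"claw":-1},{"x":0,"y":0,"z":0,"rx":0,"ry":0,"rz":-0.3,"claw":-1},{"x":0,"y":0,"z":0,"rx":0,"ry":0,"rz":-0.38,"claw":-1},{"x":0,"y":0,"z":0,"rx":0,"ry":0,"rz":-0.38,"claw":-1}]' 30; python3 -c "
from h import *
go(530.5,45,150,95.9); print(env.observe()['wrist_torque'])"
```

```text
time_s: 5.27
tool_pos: [530.2, 44.3, 52.4]
orientation: [-0.044, -3.141, 0.002]
ft_force: [4.2, -3.6, -4.8]
width: 11.9
finger_force: 31.6
time_s: 5.6
tool_pos: [530.2, 44.0, 52.4]
orientation: [0.267, -3.13, 0.002]
ft_force: [3.4, -4.9, -4.8]
width: 12.5
finger_force: 45.9
now [530.2  44.   52.4] psi 99.8 q6 -1.72 w 12.5 f [ 3.4 -4.9 -4.8]
xyz [-0.0008  0.0016 -0.1951] r [-0.003 -0.001  0.129]
[-0.6589362  -0.66478724 -1.04685234]
```

```bash
python3 -m pendant '[{"x":0,"y":0,"z":0,"rx":0,"ry":0,"rz":0,"claw":0},{"x":0,"y":0,"z":0,"rx":0,"ry":0,"rz":0,"claw":0},{"x":0,"y":0,"z":0,"rx":0,"ry":0,"rz":0,"claw":0},{"x":0,"y":0,"z":-0.08,"rx":0,"ry":0,"rz":0,"claw":0},{"x":0,"y":0,"z":-0.2,"rx":0,"ry":0,"rz":0,"claw":0},{"x":0,"y":0,"z":-0.2,"rx":0,"ry":0,"rz":0,"claw":0}]' >/dev/null; python3 -c "
from h import *
go(480,-150,362,90)"
```

```text
now [531.3  45.5 159. ] psi 100.0 q6 -1.72 w 42.8 f [ 0.6 -0.9  0.8]
xyz [ 0.1663 -0.3676 -0.407 ] r [0.    0.012 0.332]
```

```bash
python3 -m pendant '[{"x":0.166,"y":-0.368,"z":-0.407,"rx":0,"ry":0,"rz":0.332,"claw":0},{"x":0.166,"y":-0.368,"z":-0.407,"rx":0,"ry":0,"rz":0.332,"claw":0},{"x":0.166,"y":-0.368,"z":-0.407,"rx":0,"ry":0,"rz":0.332,"claw":0},{"x":0.166,"y":-0.368,"z":-0.407,"rx":0,"ry":0,"rz":0.332,"claw":0},{"x":0.166,"y":-0.368,"z":-0.407,"rx":0,"ry":0,"rz":0.332,"claw":0},{"x":0.166,"y":-0.368,"z":-0.407,"rx":0,"ry":0,"rz":0.332,"claw":0},{"x":0.166,"y":-0.368,"z":-0.407,"rx":0,"ry":0,"rz":0.332,"claw":0},{"x":0.166,"y":-0.368,"z":-0.407,"rx":0,"ry":0,"rz":0.332,"claw":0},{"x":0.166,"y":-0.368,"z":-0.407,"rx":0,"ry":0,"rz":0.332,"claw":0},{"x":0.166,"y":-0.368,"z":-0.407,"rx":0,"ry":0,"rz":0.332,"claw":0},{"x":0.166,"y":-0.368,"z":-0.407,"rx":0,"ry":0,"rz":0.332,"claw":0},{"x":0.166,"y":-0.368,"z":-0.407,"rx":0,"ry":0,"rz":0.332,"claw":0}]'; cat >> h.py <<'E'
def lids(P,im):
    m=(P[...,2]>9)&(P[...,2]<55)&(P[...,1]<-60)&(P[...,0]>400)&(P[...,0]<720)
    n,l,s,c=cv2.connectedComponentsWithStats(m.astype(np.uint8),connectivity=8)
    for i in range(1,n):
        if s[i,4]<60: continue
        Q=P[l==i]; b=Q[Q[:,2]>31]; f=Q[Q[:,2]<26]
        if len(b)<20 or len(f)<20: continue
        rb=cv2.minAreaRect(b[:,:2].astype(np.float32)); ra=cv2.minAreaRect(f[:,:2].astype(np.float32))
        (w,h),a=rb[1],rb[2]; a=a if w>h else a+90
        col=np.median(im[(l==i)&(P[...,2]<24)],0)
        print('bar c',np.round(rb[0],1),'sz',np.round(rb[1],0),'ang',round(a,1),'| flange c',np.round(ra[0],1),np.round(ra[1],0),round(ra[2],1),'z',np.median(b[:,2]).round(1),'rgb',col)
def knob(P):
    m=(P[...,2]>80)&(P[...,2]<94)&(P[...,1]<75)&(P[...,1]>15)&(abs(P[...,0]-530)<30)
    Q=P[m]; r=cv2.minAreaRect(Q[:,:2].astype(np.float32));print('knob',len(Q),r)
E
python3 - <<'E'
from h import *
im,d,W=grab('wrist'); save(im,'w5.png',1.4)
im,P=cloud('wrist'); lids(P,im); knob(P)
E
```

```text
time_s: 7.1
tool_pos: [480.3, -149.4, 355.1]
orientation: [0.003, -3.139, -0.002]
ft_force: [0.0, 0.2, -0.5]
width: 42.4
finger_force: 0.0
bar c [ 453.8 -147.1] sz [34. 14.] ang 40.8 | flange c [ 453.7 -147.1] [64. 40.] 40.5 z 40.1 rgb [252. 249. 245.]
bar c [ 470.4 -312.7] sz [34. 14.] ang 73.4 | flange c [ 470.2 -313.1] [63. 63.] 43.4 z 40.2 rgb [249. 243. 238.]
bar c [ 553.4 -449.8] sz [71. 69.] ang 25.2 | flange c [ 552.7 -449.3] [107. 101.] 28.4 z 41.0 rgb [183. 170. 161.]
bar c [ 593.2 -140.9] sz [14. 34.] ang 129.1 | flange c [ 592.2 -139.9] [44. 40.] 54.3 z 39.8 rgb [242. 234. 225.]
bar c [ 617.5 -317.6] sz [14. 35.] ang 142.9 | flange c [ 617.6 -317.8] [54. 55.] 53.0 z 40.0 rgb [252. 249. 245.]
bar c [ 679.1 -436.9] sz [14. 34.] ang 160.2 | flange c [ 675.6 -438.2] [55. 65.] 26.0 z 39.8 rgb [248.  68.  63.]
knob 354 ((530.2056884765625, 42.106101989746094), (41.32825469970703, 12.945640563964844), 6.124546051025391)
```

View pics/w5.png

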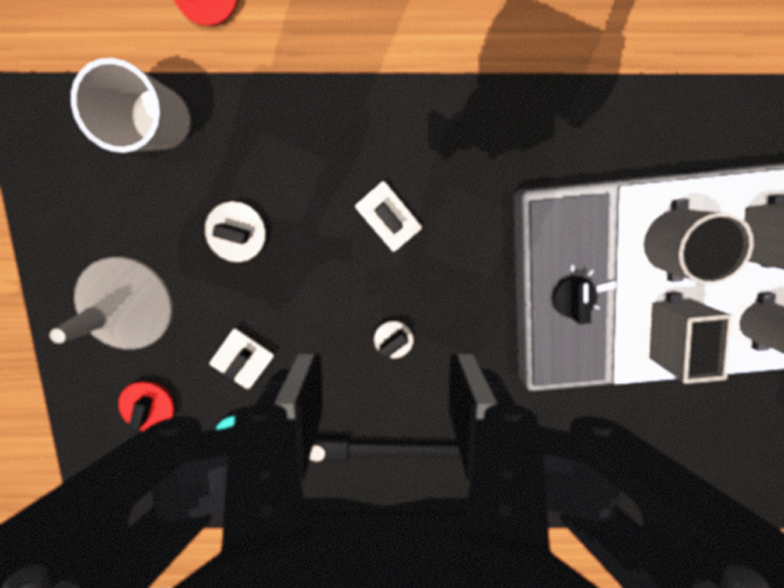

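```bash
python3 -c "
from h import *
go(593,-140.6,80,39.1)"
```

```text
now [ 480.4 -149.5  355.3] psi 90.1 q6 -1.94 w 42.9 f [-0.4 -0.1  0.8]
xyz [-0.2265  0.0167  0.5501] r [ 0.    -0.005  1.701]
```

```bash
python3 -m pendant '[{"x":-0.226,"y":0.017,"z":0.55,"rx":0,"ry":0,"rz":1,"claw":0},{"x":-0.226,"y":0.017,"z":0.55,"rx":0,"ry":0,"rz":1,"claw":0},{"x":-0.226,"y":0.017,"z":0.55,"rx":0,"ry":0,"rz":1,"claw":0},{"x":-0.226,"y":0.017,"z":0.55,"rx":0,"ry":0,"rz":1,"claw":0},{"x":-0.226,"y":0.017,"z":0.55,"rx":0,"ry":0,"rz":1,"claw":0},{"x":-0.226,"y":0.017,"z":0.55,"rx":0,"ry":0,"rz":1,"claw":0},{"x":-0.226,"y":0.017,"z":0.55,"rx":0,"ry":0,"rz":1,"claw":0},{"x":-0.226,"y":0.017,"z":0.55,"rx":0,"ry":0,"rz":1,"claw":0},{"x":-0.226,"y":0.017,"z":0.55,"rx":0,"ry":0,"rz":1,"claw":0},{"x":-0.226,"y":0.017,"z":0.55,"rx":0,"ry":0,"rz":1,"claw":0},{"x":-0.226,"y":0.017,"z":0.55,"rx":0,"ry":0,"rz":1,"claw":0}]'>/dev/null; python3 -m pendant '[{"x":0,"y":0,"z":0,"rx":0,"ry":0,"rz":0.7,"claw":0},{"x":0,"y":0,"z":0,"rx":0,"ry":0,"rz":0.7,"claw":0},{"x":0,"y":0,"z":0,"rx":0,"ry":0,"rz":0.7,"claw":0},{"x":0,"y":0,"z":0,"rx":0,"ry":0,"rz":0.7,"claw":0},{"x":0,"y":0,"z":0,"rx":0,"ry":0,"rz":0.7,"claw":0}]'; python3 -c "
from h import *
im,d,W=grab('wrist');im,P=cloud('wrist'); lids(P,im)
go(593,-140.6,6,39.1)"
```

```text
time_s: 8.48
tool_pos: [594.2, -142.5, 84.9]
orientation: [1.345, 2.834, 0.001]
ft_force: [-0.4, -0.1, -0.4]
width: 42.6
finger_force: 0.0
bar c [ 454.6 -145.9] sz [35. 14.] ang 40.6 | flange c [ 454.3 -146. ] [65. 40.] 40.5 z 40.3 rgb [255. 254. 253.]
bar c [ 594.1 -139.5] sz [14. 34.] ang 129.1 | flange c [ 593.5 -139. ] [43. 42.] 38.1 z 40.2 rgb [255. 255. 255.]
bar c [ 477.8 -300. ] sz [11. 20.] ang 121.4 | flange c [ 481.2 -306.3] [40. 64.] 28.3 z 37.1 rgb [255. 255. 255.]
bar c [ 603.7 -308.8] sz [10.  4.] ang 69.6 | flange c [ 600.2 -321.6] [13. 45.] 7.9 z 36.3 rgb [255. 255. 254.]
now [ 594.  -142.4   84.2] psi 39.2 q6 -0.98 w 43.0 f [-0.4 -0.2  1.3]
xyz [0.0046 0.0005 0.1564] r [0.004 0.006 0.004]
```

```bash
python3 -m pendant '[{"x":0.0043,"y":0.0035,"z":0.07,"rx":0,"ry":0,"rz":0,"claw":0},{"x":0.0043,"y":0.0035,"z":0.12,"rx":0,"ry":0,"rz":0,"claw":0},{"x":0.0043,"y":0.0035,"z":0.156,"rx":0,"ry":0,"rz":0,"claw":0},{"x":0.0043,"y":0.0035,"z":0.156,"rx":0,"ry":0,"rz":0,"claw":0},{"x":0.0043,"y":0.0035,"z":0.156,"rx":0,"ry":0,"rz":0,"claw":0}]'; python3 -m pendant '[{"x":0,"y":0,"z":0,"rx":0,"ry":0,"rz":0,"claw":-1},{"x":0,"y":0,"z":0,"rx":0,"ry":0,"rz":0,"claw":-1},{"x":0,"y":0,"z":0,"rx":0,"ry":0,"rz":0,"claw":-1},{"x":0,"y":0,"z":0,"rx":0,"ry":0,"rz":0,"claw":-1},{"x":0,"y":0,"z":0,"rx":0,"ry":0,"rz":0,"claw":-1},{"x":0,"y":0,"z":0,"rx":0,"ry":0,"rz":0,"claw":-1}]' 50
```

```text
time_s: 8.95
tool_pos: [593.2, -139.2, 4.0]
orientation: [-1.348, -2.837, 0.0]
ft_force: [-0.0, -0.0, -0.1]
width: 42.7
finger_force: 0.0
time_s: 9.45
tool_pos: [594.0, -139.6, 5.1]
orientation: [1.351, 2.834, 0.0]
ft_force: [-0.7, 0.5, 7.0]
width: 12.9
finger_force: 50.8
```

```bash
python3 -m pendant '[{"x":0,"y":0,"z":-0.08,"rx":0,"ry":0,"rz":0,"claw":-1},{"x":0,"y":0,"z":-0.16,"rx":0,"ry":0,"rz":0,"claw":-1},{"x":0,"y":0,"z":-0.24,"rx":0,"ry":0,"rz":0,"claw":-1},{"x":0,"y":0,"z":-0.32,"rx":0,"ry":0,"rz":0,"claw":-1},{"x":0,"y":0,"z":-0.32,"rx":0,"ry":0,"rz":0,"claw":-1}]'; python3 -c "
from h import *
go(557,244,160,39.1)"
```

```text
time_s: 9.87
tool_pos: [596.3, -140.1, 174.5]
orientation: [1.345, 2.823, 0.004]
ft_force: [0.7, -0.2, 2.5]
width: 13.0
finger_force: 50.1
now [ 596.3 -140.1  174.5] psi 39.0 q6 -0.97 w 13.0 f [ 0.7 -0.2  2.5]
xyz [0.6466 0.4226 0.0246] r [ 0.016  0.024 -0.002]
```

```bash
python3 -m pendant '[{"x":0.06,"y":0.04,"z":0,"rx":0,"ry":0,"rz":0,"claw":-1},{"x":0.12,"y":0.08,"z":0,"rx":0,"ry":0,"rz":0,"claw":-1},{"x":0.19,"y":0.12,"z":0,"rx":0,"ry":0,"rz":0,"claw":-1},{"x":0.25,"y":0.16,"z":0,"rx":0,"ry":0,"rz":0,"claw":-1},{"x":0.31,"y":0.2,"z":0,"rx":0,"ry":0,"rz":0,"claw":-1},{"x":0.37,"y":0.24,"z":0,"rx":0,"ry":0,"rz":0,"claw":-1},{"x":0.43,"y":0.28,"z":0,"rx":0,"ry":0,"rz":0,"claw":-1},{"x":0.49,"y":0.32,"z":0,"rx":0,"ry":0,"rz":0,"claw":-1},{"x":0.55,"y":0.36,"z":0,"rx":0,"ry":0,"rz":0,"claw":-1},{"x":0.61,"y":0.4,"z":0,"rx":0,"ry":0,"rz":0,"claw":-1},{"x":0.647,"y":0.423,"z":0,"rx":0,"ry":0,"rz":0,"claw":-1},{"x":0.647,"y":0.423,"z":0,"rx":0,"ry":0,"rz":0,"claw":-1}]'; python3 -m pendant '[{"x":0,"y":0,"z":0.01,"rx":0,"ry":0,"rz":0,"claw":-1},{"x":0,"y":0,"z":0.01,"rx":0,"ry":0,"rz":0,"claw":-1},{"x":0,"y":0,"z":0.01,"rx":0,"ry":0,"rz":0,"claw":-1}]'; python3 -c "
from h import *
go(557,244,120,39.1)
im,d,W=grab('wrist');im,P=cloud('wrist')
s=env.observe();M=R.from_rotvec(s['orientation']).as_matrix()
save(im,'w6.png',1)"
```

```text
time_s: 10.87
tool_pos: [552.4, 249.7, 162.6]
orientation: [-1.343, -2.837, -0.001]
ft_force: [0.5, -0.1, -0.7]
width: 13.1
finger_force: 50.1
time_s: 11.12
tool_pos: [553.8, 243.9, 157.7]
orientation: [-1.353, -2.834, 0.002]
ft_force: [-0.5, 1.1, -0.8]
width: 12.8
finger_force: 50.1
now [553.8 243.9 157.7] psi 39.0 q6 -0.32 w 12.8 f [-0.5  1.1 -0.8]
xyz [-0.0039  0.0051  0.0754] r [-0.003 -0.    -0.005]
```

View pics/w6.png

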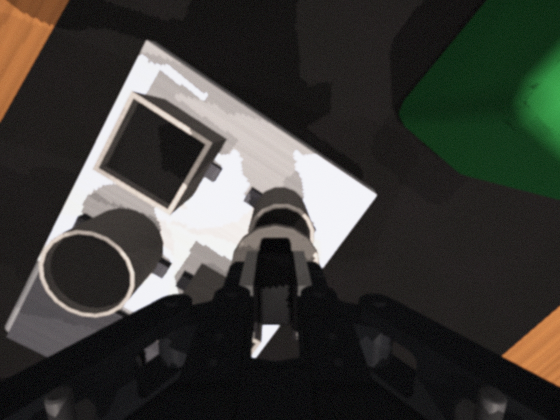

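```bash
cat >> h.py <<'E'
def circ(P,c,z0,z1,r):
    from scipy.optimize import least_squares
    m=(np.hypot(P[...,0]-c[0],P[...,1]-c[1])<r+12)&(P[...,2]>z0)&(P[...,2]<z1)
    e=cv2.morphologyEx(m.astype(np.uint8),cv2.MORPH_CLOSE,np.ones((3,3)))
    Q=P[m][:,:2];a=np.degrees(np.arctan2(*(Q-c).T[::-1]));b=(a//8).astype(int);d=np.hypot(*(Q-c).T)
    E=np.array([Q[b==k][np.argmax(d[b==k])] for k in np.unique(b) if d[b==k].max()>r-6])
    f=least_squares(lambda p:np.hypot(*(E-p).T)-r,c,loss='soft_l1');print('circ',f.x.round(1),'n',len(E),'res',np.abs(f.fun).mean().round(2))
E
python3 - <<'E'
from h import *
im,P=cloud('wrist')
circ(P,np.array([557.,244.]),109,119,22)
circ(P,np.array([553.8,243.9]),160,175,22)
E
```

```text
circ [557.5 243.6] n 25 res 0.2
circ [553.6 243. ] n 23 res 0.19
```

```bash
python3 -m pendant '[{"x":-0.004,"y":0.0068,"z":0,"rx":0,"ry":0,"rz":0,"claw":-1},{"x":-0.004,"y":0.0068,"z":0.04,"rx":0,"ry":0,"rz":0,"claw":-1},{"x":-0.004,"y":0.0068,"z":0.07,"rx":0,"ry":0,"rz":0,"claw":-1},{"x":-0.004,"y":0.0068,"z":0.085,"rx":0,"ry":0,"rz":0,"claw":-1},{"x":-0.004,"y":0.0068,"z":0.085,"rx":0,"ry":0,"rz":0,"claw":-1},{"x":-0.004,"y":0.0068,"z":0.085,"rx":0,"ry":0,"rz":0,"claw":-1}]'; python3 -m pendant '[{"x":0,"y":0,"z":0.005,"rx":0,"ry":0,"rz":0,"claw":-1},{"x":0,"y":0,"z":0.01,"rx":0,"ry":0,"rz":0,"claw":-1},{"x":0,"y":0,"z":0.013,"rx":0,"ry":0,"rz":0,"claw":-1},{"x":0,"y":0,"z":0.013,"rx":0,"ry":0,"rz":0,"claw":-1}]'
```

```text
time_s: 11.67
tool_pos: [558.0, 245.4, 116.4]
orientation: [-1.353, -2.835, 0.0]
ft_force: [0.4, 0.8, 0.4]
width: 13.0
finger_force: 50.1
time_s: 12.0
tool_pos: [558.5, 246.0, 111.5]
orientation: [1.351, 2.834, 0.003]
ft_force: [0.1, -0.4, 4.8]
width: 13.0
finger_force: 50.7
```

```bash
python3 -m pendant '[{"x":-0.0013,"y":-0.003,"z":0.004,"rx":0,"ry":0,"rz":0,"claw":-1},{"x":-0.0013,"y":-0.003,"z":0.008,"rx":0,"ry":0,"rz":0,"claw":-1},{"x":-0.0013,"y":-0.003,"z":0.01,"rx":0,"ry":0,"rz":0,"claw":-1},{"x":-0.0013,"y":-0.003,"z":0.01,"rx":0,"ry":0,"rz":0,"claw":-1}]';python3 -m pendant '[{"x":0,"y":0,"z":0.002,"rx":0,"ry":0,"rz":0,"claw":-1},{"x":0,"y":0,"z":0.004,"rx":0,"ry":0,"rz":0,"claw":-1},{"x":0,"y":0,"z":0.004,"rx":0,"ry":0,"rz":0,"claw":-1}]'
```

```text
time_s: 12.33
tool_pos: [558.5, 245.8, 108.1]
orientation: [1.349, 2.833, 0.009]
ft_force: [0.6, 2.6, 8.9]
width: 12.9
finger_force: 51.3
time_s: 12.58
tool_pos: [558.5, 245.8, 108.1]
orientation: [1.349, 2.832, 0.01]
ft_force: [-3.3, 1.6, 15.8]
width: 12.9
finger_force: 52.3
```

```bash
python3 -m pendant '[{"x":0,"y":0,"z":0.003,"rx":0,"ry":0,"rz":0,"claw":-1},{"x":0,"y":0,"z":0.006,"rx":0,"ry":0,"rz":0,"claw":-1},{"x":0,"y":0,"z":0.006,"rx":0,"ry":0,"rz":0,"claw":-1}]';python3 -m pendant '[{"x":0,"y":0,"z":-0.006,"rx":0,"ry":0,"rz":0,"claw":0},{"x":0,"y":0,"z":-0.006,"rx":0,"ry":0,"rz":0,"claw":0},{"x":0,"y":0,"z":-0.006,"rx":0,"ry":0,"rz":0,"claw":0},{"x":0,"y":0,"z":-0.08,"rx":0,"ry":0,"rz":0,"claw":0},{"x":0,"y":0,"z":-0.16,"rx":0,"ry":0,"rz":0,"claw":0},{"x":0,"y":0,"z":-0.24,"rx":0,"ry":0,"rz":0,"claw":0},{"x":0,"y":0,"z":-0.32,"rx":0,"ry":0,"rz":0,"claw":0},{"x":0,"y":0,"z":-0.32,"rx":0,"ry":0,"rz":0,"claw":0},{"x":0,"y":0,"z":-0.32,"rx":0,"ry":0,"rz":0,"claw":0}]'; cat >> h.py <<'E'
def onrim(P,c,r):
    m=(np.hypot(P[...,0]-c[0],P[...,1]-c[1])<r)&(P[...,2]>100)
    h=P[m][:,2];print('flange z',np.median(h[(h<130)]).round(1),(h<130).sum(),'bar z',np.median(h[h>130]).round(1) if (h>130).any() else None)
E
python3 -c "
from h import *
im,d,W=grab('wrist');im,P=cloud('wrist')
onrim(P,(557.5,243.6),18); circ(P,np.array([557.5,243.6]),114,126,22)
m=(np.hypot(P[...,0]-473.5,P[...,1]-141.4)<34)&(P[...,2]>109); print('ref rim',np.median(P[m][:,2]))
go(617.5,-317.6,80,52.9)"
```

```text
time_s: 12.83
tool_pos: [558.6, 245.9, 108.0]
orientation: [1.348, 2.831, 0.012]
ft_force: [-7.6, -1.3, 26.1]
width: 12.7
finger_force: 53.9
time_s: 13.58
tool_pos: [558.0, 244.7, 262.7]
orientation: [1.35, 2.832, 0.006]
ft_force: [-0.0, -0.1, -0.6]
width: 42.4
finger_force: 0.0
flange z 121.5 545 bar z 361.2
circ [557.  244.5] n 41 res 0.47
ref rim 111.43500139215561
now [557.4 244.5 259.7] psi 39.0 q6 -0.32 w 42.8 f [ 0.5 -0.4 -0.9]
xyz [-0.949  -0.6146  0.3592] r [ 0.001  0.001 -0.462]
```

```bash
python3 -m pendant '[{"x":-0.949,"y":-0.615,"z":0,"rx":0,"ry":0,"rz":-0.46,"claw":0},{"x":-0.949,"y":-0.615,"z":0,"rx":0,"ry":0,"rz":-0.46,"claw":0},{"x":-0.949,"y":-0.615,"z":0,"rx":0,"ry":0,"rz":-0.46,"claw":0},{"x":-0.949,"y":-0.615,"z":0,"rx":0,"ry":0,"rz":-0.46,"claw":0},{"x":-0.949,"y":-0.615,"z":0,"rx":0,"ry":0,"rz":-0.46,"claw":0},{"x":-0.949,"y":-0.615,"z":0,"rx":0,"ry":0,"rz":-0.46,"claw":0},{"x":-0.949,"y":-0.615,"z":0,"rx":0,"ry":0,"rz":-0.46,"claw":0},{"x":-0.949,"y":-0.615,"z":0.1,"rx":0,"ry":0,"rz":-0.46,"claw":0},{"x":-0.949,"y":-0.615,"z":0.2,"rx":0,"ry":0,"rz":-0.46,"claw":0},{"x":-0.949,"y":-0.615,"z":0.3,"rx":0,"ry":0,"rz":-0.46,"claw":0},{"x":-0.949,"y":-0.615,"z":0.34,"rx":0,"ry":0,"rz":-0.46,"claw":0},{"x":-0.949,"y":-0.615,"z":0.34,"rx":0,"ry":0,"rz":-0.46,"claw":0}]'; python3 -c "
from h import *
go(617.5,-317.6,85,52.9)"
```

```text
time_s: 14.63
tool_pos: [605.6, -223.4, 159.7]
orientation: [-1.001, -2.974, -0.001]
ft_force: [0.7, -0.1, 1.1]
width: 42.4
finger_force: 0.0
now [ 605.6 -223.4  159.7] psi 52.8 q6 -1.33 w 42.4 f [ 0.7 -0.1  1.1]
xyz [-0.1335 -0.1355  0.1489] r [-0.002 -0.008 -0.004]
```

```bash
python3 -m pendant '[{"x":-0.133,"y":-0.135,"z":0.149,"rx":0,"ry":0,"rz":0,"claw":0},{"x":-0.133,"y":-0.135,"z":0.149,"rx":0,"ry":0,"rz":0,"claw":0},{"x":-0.133,"y":-0.135,"z":0.149,"rx":0,"ry":0,"rz":0,"claw":0},{"x":-0.133,"y":-0.135,"z":0.149,"rx":0,"ry":0,"rz":0,"claw":0},{"x":-0.133,"y":-0.135,"z":0.149,"rx":0,"ry":0,"rz":0,"claw":0},{"x":-0.133,"y":-0.135,"z":0.149,"rx":0,"ry":0,"rz":0,"claw":0}]'; python3 -c "
from h import *
im,d,W=grab('wrist');im,P=cloud('wrist');lids(P,im)
go(617.5,-317.6,6,52.9)"
```

```text
time_s: 15.13
tool_pos: [618.2, -315.0, 87.2]
orientation: [-1.0, -2.974, -0.002]
ft_force: [-0.6, 0.4, -0.3]
width: 42.6
finger_force: 0.0
bar c [ 471.3 -312.1] sz [34. 15.] ang 73.2 | flange c [ 474.3 -315.1] [64. 54.] 52.8 z 40.1 rgb [248. 243. 237.]
bar c [ 618.3 -317. ] sz [14. 35.] ang 142.6 | flange c [ 618.1 -317. ] [54. 54.] 52.9 z 40.2 rgb [254. 252. 250.]
bar c [ 555.2 -443.7] sz [60. 72.] ang 173.5 | flange c [ 554.9 -444. ] [ 93. 106.] 84.2 z 41.7 rgb [213. 200. 190.]
bar c [ 716.8 -339.1] sz [4. 9.] ang 122.8 | flange c [ 705.5 -342.8] [21. 38.] 68.3 z 37.3 rgb [125. 253. 251.]
now [ 619.  -314.8   89.1] psi 52.9 q6 -1.44 w 42.8 f [0.4 0.7 0.3]
xyz [-0.0011 -0.0064  0.1662] r [ 0.001 -0.001 -0.001]
```

```bash
python3 -m pendant '[{"x":-0.0014,"y":-0.0045,"z":0.07,"rx":0,"ry":0,"rz":0,"claw":0},{"x":-0.0014,"y":-0.0045,"z":0.13,"rx":0,"ry":0,"rz":0,"claw":0},{"x":-0.0014,"y":-0.0045,"z":0.165,"rx":0,"ry":0,"rz":0,"claw":0},{"x":-0.0014,"y":-0.0045,"z":0.165,"rx":0,"ry":0,"rz":0,"claw":0},{"x":-0.0014,"y":-0.0045,"z":0.165,"rx":0,"ry":0,"rz":0,"claw":0}]'; python3 -m pendant '[{"x":0,"y":0,"z":0,"rx":0,"ry":0,"rz":0,"claw":-1},{"x":0,"y":0,"z":0,"rx":0,"ry":0,"rz":0,"claw":-1},{"x":0,"y":0,"z":0,"rx":0,"ry":0,"rz":0,"claw":-1},{"x":0,"y":0,"z":0,"rx":0,"ry":0,"rz":0,"claw":-1},{"x":0,"y":0,"z":0,"rx":0,"ry":0,"rz":0,"claw":-1},{"x":0,"y":0,"z":0,"rx":0,"ry":0,"rz":0,"claw":-1}]' 50;  python3 -m pendant '[{"x":0,"y":0,"z":-0.08,"rx":0,"ry":0,"rz":0,"claw":-1},{"x":0,"y":0,"z":-0.16,"rx":0,"ry":0,"rz":0,"claw":-1},{"x":0,"y":0,"z":-0.24,"rx":0,"ry":0,"rz":0,"claw":-1},{"x":0,"y":0,"z":-0.32,"rx":0,"ry":0,"rz":0,"claw":-1},{"x":0,"y":0,"z":-0.34,"rx":0,"ry":0,"rz":0,"claw":-1},{"x":0,"y":0,"z":-0.34,"rx":0,"ry":0,"rz":0,"claw":-1}]'; python3 -c "
from h import *
go(463.5,234.5,180,5.9)"
```

```text
time_s: 15.6
tool_pos: [618.4, -316.6, 7.4]
orientation: [-0.999, -2.978, -0.0]
ft_force: [-0.3, -0.3, 0.4]
width: 42.6
finger_force: 0.0
time_s: 16.1
tool_pos: [619.9, -318.5, 10.4]
orientation: [0.999, 2.973, -0.001]
ft_force: [0.6, 1.0, 5.7]
width: 12.9
finger_force: 50.3
time_s: 16.6
tool_pos: [620.0, -319.0, 184.4]
orientation: [0.998, 2.967, -0.004]
ft_force: [1.0, -0.2, -1.0]
width: 12.6
finger_force: 49.4
now [ 620.  -319.   184.4] psi 52.8 q6 -1.45 w 12.6 f [ 1.  -0.2 -1. ]
xyz [ 9.183e-01  6.930e-01 -6.000e-04] r [0.011 0.019 1.564]
```

```bash
python3 -m pendant '[{"x":0.06,"y":0.045,"z":0,"rx":0,"ry":0,"rz":0.1,"claw":-1},{"x":0.12,"y":0.09,"z":0,"rx":0,"ry":0,"rz":0.2,"claw":-1},{"x":0.18,"y":0.136,"z":0,"rx":0,"ry":0,"rz":0.3,"claw":-1},{"x":0.24,"y":0.18,"z":0,"rx":0,"ry":0,"rz":0.4,"claw":-1},{"x":0.3,"y":0.226,"z":0,"rx":0,"ry":0,"rz":0.5,"claw":-1},{"x":0.36,"y":0.27,"z":0,"rx":0,"ry":0,"rz":0.6,"claw":-1},{"x":0.42,"y":0.317,"z":0,"rx":0,"ry":0,"rz":0.7,"claw":-1},{"x":0.48,"y":0.36,"z":0,"rx":0,"ry":0,"rz":0.8,"claw":-1},{"x":0.54,"y":0.41,"z":0,"rx":0,"ry":0,"rz":0.9,"claw":-1},{"x":0.6,"y":0.45,"z":0,"rx":0,"ry":0,"rz":1,"claw":-1},{"x":0.66,"y":0.498,"z":0,"rx":0,"ry":0,"rz":1,"claw":-1},{"x":0.66,"y":0.498,"z":0,"rx":0,"ry":0,"rz":1,"claw":-1}]'; python3 -c "
from h import *
go(463.5,234.5,180,5.9)"
```

```text
time_s: 17.6
tool_pos: [503.3, 85.6, 175.3]
orientation: [-1.727, -2.619, -0.002]
ft_force: [0.5, 0.2, -0.5]
width: 12.6
finger_force: 49.4
now [503.3  85.6 175.3] psi 23.2 q6 -0.3 w 12.6 f [ 0.5  0.2 -0.5]
xyz [ 0.3052  0.0441 -0.0084] r [-0.004 -0.007  0.576]
```

```bash
python3 -m pendant '[{"x":0.06,"y":0.01,"z":0,"rx":0,"ry":0,"rz":0.1,"claw":-1},{"x":0.12,"y":0.02,"z":0,"rx":0,"ry":0,"rz":0.3,"claw":-1},{"x":0.18,"y":0.03,"z":0,"rx":0,"ry":0,"rz":0.5,"claw":-1},{"x":0.24,"y":0.04,"z":0,"rx":0,"ry":0,"rz":0.576,"claw":-1},{"x":0.3,"y":0.044,"z":0,"rx":0,"ry":0,"rz":0.576,"claw":-1},{"x":0.305,"y":0.044,"z":0,"rx":0,"ry":0,"rz":0.576,"claw":-1},{"x":0.305,"y":0.044,"z":0,"rx":0,"ry":0,"rz":0.576,"claw":-1},{"x":0.305,"y":0.044,"z":0,"rx":0,"ry":0,"rz":0.576,"claw":-1},{"x":0.305,"y":0.044,"z":0,"rx":0,"ry":0,"rz":0.576,"claw":-1}]'; cat >> h.py <<'E'
def inhand():
    im,d,W=grab('wrist');im,P=cloud('wrist')
    s=env.observe();t=s['tool_pos'];M=R.from_rotvec(s['orientation']).as_matrix()
    L=(P-t)@M
    m=(np.hypot(L[...,0],L[...,1])<48)&(L[...,2]<-2)&(L[...,2]>-20)
    Q=P[m];print('tcp',t.round(1),'held top z rel',np.median(Q[:,2]-t[2]).round(1),len(Q))
    r=cv2.minAreaRect(Q[:,:2].astype(np.float32));print(r)
    return im,P,m
def rim(P,c,r=45):
    m=(abs(P[...,0]-c[0])<r)&(abs(P[...,1]-c[1])<r)&(P[...,2]>109)&(P[...,2]<119)
    n,l,s,_=cv2.connectedComponentsWithStats(m.astype(np.uint8),connectivity=8)
    i=1+np.argmax(s[1:,4]);print('rim',cv2.minAreaRect(P[l==i][:,:2].astype(np.float32)))
E
python3 - <<'E'
from h import *
im,P,m=inhand(); rim(P,(463.5,234.5))
save(im,'w7.png')
E
```

```text
time_s: 18.35
tool_pos: [467.0, 227.8, 176.1]
orientation: [-2.113, -2.325, 0.002]
ft_force: [-0.4, 0.3, -0.4]
width: 12.6
finger_force: 49.3
tcp [467.1 227.7 176.3] held top z rel 7.9 5321
((465.5269775390625, 235.47830200195312), (54.259803771972656, 41.71683883666992), 5.734206199645996)
rim ((462.4117431640625, 250.1092529296875), (53.9521484375, 22.709789276123047), 5.7426018714904785)
```

View pics/w7.png

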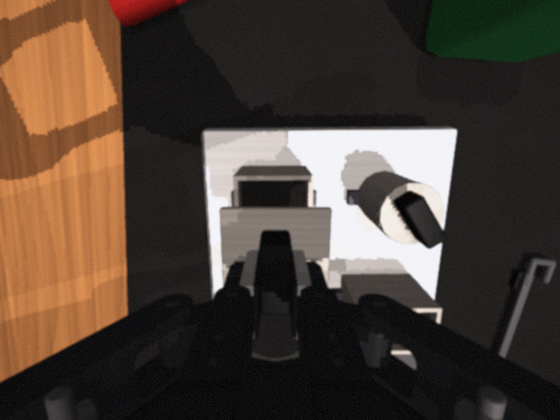

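```bash
python3 -m pendant '[{"x":0.0108,"y":-0.0033,"z":0,"rx":0,"ry":0,"rz":0,"claw":-1},{"x":0.0108,"y":-0.0033,"z":0.04,"rx":0,"ry":0,"rz":0,"claw":-1},{"x":0.0108,"y":-0.0033,"z":0.07,"rx":0,"ry":0,"rz":0,"claw":-1},{"x":0.0108,"y":-0.0033,"z":0.09,"rx":0,"ry":0,"rz":0,"claw":-1},{"x":0.0108,"y":-0.0033,"z":0.09,"rx":0,"ry":0,"rz":0,"claw":-1},{"x":0.0108,"y":-0.0033,"z":0.09,"rx":0,"ry":0,"rz":0,"claw":-1}]'; python3 -c "
from h import *
go(463.5+1.1,234.5-1.6,121,5.9)"
```

```text
time_s: 18.9
tool_pos: [464.4, 233.8, 131.5]
orientation: [-2.112, -2.325, 0.002]
ft_force: [-0.7, 0.5, -0.7]
width: 12.7
finger_force: 49.3
now [464.4 233.8 131.5] psi 5.5 q6 0.3 w 12.7 f [-0.7  0.5 -0.7]
xyz [-0.0018  0.0003  0.021 ] r [-0.002  0.001 -0.013]
```

```bash
python3 -m pendant '[{"x":-0.0015,"y":0,"z":0.01,"rx":0,"ry":0,"rz":-0.01,"claw":-1},{"x":-0.0015,"y":0,"z":0.02,"rx":0,"ry":0,"rz":-0.01,"claw":-1},{"x":-0.0015,"y":0,"z":0.028,"rx":0,"ry":0,"rz":-0.01,"claw":-1},{"x":-0.0015,"y":0,"z":0.032,"rx":0,"ry":0,"rz":-0.01,"claw":-1},{"x":-0.0015,"y":0,"z":0.034,"rx":0,"ry":0,"rz":-0.01,"claw":-1},{"x":-0.0015,"y":0,"z":0.034,"rx":0,"ry":0,"rz":-0.01,"claw":-1}]'; python3 -m pendant '[{"x":0,"y":0,"z":0.003,"rx":0,"ry":0,"rz":0,"claw":-1},{"x":0,"y":0,"z":0.006,"rx":0,"ry":0,"rz":0,"claw":-1},{"x":0,"y":0,"z":0.006,"rx":0,"ry":0,"rz":0,"claw":-1}]'
```

```text
time_s: 19.4
tool_pos: [465.2, 233.6, 116.3]
orientation: [2.104, 2.331, 0.003]
ft_force: [-1.2, -0.5, 4.9]
width: 12.6
finger_force: 50.1
time_s: 19.65
tool_pos: [465.2, 233.6, 113.5]
orientation: [2.104, 2.331, 0.004]
ft_force: [-1.6, -1.2, 6.0]
width: 12.9
finger_force: 50.2
```

```bash
python3 -m pendant '[{"x":0,"y":0,"z":0.003,"rx":0,"ry":0,"rz":0,"claw":-1},{"x":0,"y":0,"z":0.006,"rx":0,"ry":0,"rz":0,"claw":-1},{"x":0,"y":0,"z":0.006,"rx":0,"ry":0,"rz":0,"claw":-1}]'; python3 -m pendant '[{"x":0,"y":0,"z":0.003,"rx":0,"ry":0,"rz":0,"claw":-1},{"x":0,"y":0,"z":0.006,"rx":0,"ry":0,"rz":0,"claw":-1},{"x":0,"y":0,"z":0.006,"rx":0,"ry":0,"rz":0,"claw":-1}]'
```

```text
time_s: 19.9
tool_pos: [465.3, 233.7, 113.2]
orientation: [2.104, 2.33, 0.006]
ft_force: [-6.3, -2.5, 17.0]
width: 12.9
finger_force: 51.7
time_s: 20.15
tool_pos: [465.4, 233.7, 113.2]
orientation: [2.103, 2.33, 0.009]
ft_force: [-11.6, -5.7, 29.4]
width: 12.6
finger_force: 53.3
```

```bash
python3 -m pendant '[{"x":0,"y":0,"z":-0.007,"rx":0,"ry":0,"rz":0,"claw":0},{"x":0,"y":0,"z":-0.007,"rx":0,"ry":0,"rz":0,"claw":0},{"x":0,"y":0,"z":-0.007,"rx":0,"ry":0,"rz":0,"claw":0},{"x":0,"y":0,"z":-0.08,"rx":0,"ry":0,"rz":0,"claw":0},{"x":0,"y":0,"z":-0.16,"rx":0,"ry":0,"rz":0,"claw":0},{"x":0,"y":0,"z":-0.24,"rx":0,"ry":0,"rz":0,"claw":0},{"x":0,"y":0,"z":-0.32,"rx":0,"ry":0,"rz":0,"claw":0},{"x":0,"y":0,"z":-0.32,"rx":0,"ry":0,"rz":0,"claw":0},{"x":0,"y":0,"z":-0.32,"rx":0,"ry":0,"rz":0,"claw":0}]'; python3 -c "
from h import *
im,d,W=grab('wrist');im,P=cloud('wrist')
onrim(P,(463.5,234.5),22); onrim(P,(557.5,243.6),18)
go(471,-312.3,85,-16.7)"
```

```text
time_s: 20.9
tool_pos: [465.6, 233.8, 268.2]
orientation: [2.104, 2.33, 0.007]
ft_force: [0.5, 0.2, -0.1]
width: 42.6
finger_force: 0.0
flange z 121.5 1023 bar z 368.1
flange z 121.4 497 bar z 143.1
now [465.  233.5 265.6] psi 5.8 q6 0.3 w 42.9 f [ 0.2  0.3 -1.5]
xyz [-1.0873 -0.0995  0.361 ] r [ 0.001 -0.     0.752]
```

Both are home. On to the large lid.

```bash
python3 -m pendant '[{"x":-0.9,"y":-0.08,"z":0,"rx":0,"ry":0,"rz":0.75,"claw":0},{"x":-0.9,"y":-0.08,"z":0,"rx":0,"ry":0,"rz":0.75,"claw":0},{"x":-0.9,"y":-0.08,"z":0,"rx":0,"ry":0,"rz":0.75,"claw":0},{"x":-0.9,"y":-0.08,"z":0,"rx":0,"ry":0,"rz":0.75,"claw":0},{"x":-0.9,"y":-0.08,"z":0,"rx":0,"ry":0,"rz":0.75,"claw":0},{"x":-0.9,"y":-0.08,"z":0,"rx":0,"ry":0,"rz":0.75,"claw":0},{"x":-0.9,"y":-0.08,"z":0,"rx":0,"ry":0,"rz":0.75,"claw":0},{"x":-0.9,"y":-0.08,"z":0,"rx":0,"ry":0,"rz":0.75,"claw":0},{"x":-0.9,"y":-0.08,"z":0,"rx":0,"ry":0,"rz":0.75,"claw":0},{"x":-0.9,"y":-0.08,"z":0,"rx":0,"ry":0,"rz":0.75,"claw":0},{"x":-0.9,"y":-0.08,"z":0,"rx":0,"ry":0,"rz":0.75,"claw":0},{"x":-0.9,"y":-0.08,"z":0,"rx":0,"ry":0,"rz":0.75,"claw":0}]'; python3 -c "
from h import *
go(471,-312.3,85,-16.7)"
```

```text
time_s: 21.95
tool_pos: [469.1, -223.7, 261.1]
orientation: [-2.522, -1.865, 0.007]
ft_force: [0.9, 1.2, -0.3]
width: 42.8
finger_force: 0.0
now [ 469.1 -223.7  261.1] psi -17.0 q6 -0.21 w 42.8 f [ 0.9  1.2 -0.3]
xyz [-0.1679  0.0578  0.352 ] r [-0.013  0.002 -0.011]
```

```bash
python3 -m pendant '[{"x":-0.162,"y":0.055,"z":0.1,"rx":0,"ry":0,"rz":0,"claw":0},{"x":-0.162,"y":0.055,"z":0.2,"rx":0,"ry":0,"rz":0,"claw":0},{"x":-0.162,"y":0.055,"z":0.34,"rx":0,"ry":0,"rz":0,"claw":0},{"x":-0.162,"y":0.055,"z":0.34,"rx":0,"ry":0,"rz":0,"claw":0},{"x":-0.162,"y":0.055,"z":0.34,"rx":0,"ry":0,"rz":0,"claw":0},{"x":-0.162,"y":0.055,"z":0.34,"rx":0,"ry":0,"rz":0,"claw":0},{"x":-0.162,"y":0.055,"z":0.34,"rx":0,"ry":0,"rz":0,"claw":0},{"x":-0.162,"y":0.055,"z":0.34,"rx":0,"ry":0,"rz":0,"claw":0}]'; python3 -c "
from h import *
im,d,W=grab('wrist');im,P=cloud('wrist');lids(P,im)
go(471,-312.3,8,-16.7)"
```

```text
time_s: 22.62
tool_pos: [474.2, -303.5, 97.0]
orientation: [2.519, 1.877, 0.001]
ft_force: [0.7, -0.7, 0.9]
width: 42.8
finger_force: 0.0
bar c [ 446.5 -156.8] sz [10. 18.] ang 172.6 | flange c [ 446.7 -152.7] [44. 41.] 40.6 z 39.5 rgb [255. 255. 255.]
bar c [ 471.  -311.5] sz [34. 14.] ang 73.6 | flange c [ 470.9 -311.9] [63. 63.] 82.9 z 40.3 rgb [255. 255. 255.]
now [ 474.9 -303.9   98.5] psi -16.6 q6 -0.34 w 42.8 f [ 0.3 -0.2  0.1]
xyz [-0.0182 -0.0033  0.1809] r [0.006 0.002 0.003]
```

```bash
python3 -m pendant '[{"x":-0.017,"y":-0.003,"z":0.07,"rx":0,"ry":0,"rz":0,"claw":0},{"x":-0.017,"y":-0.003,"z":0.13,"rx":0,"ry":0,"rz":0,"claw":0},{"x":-0.017,"y":-0.003,"z":0.18,"rx":0,"ry":0,"rz":0,"claw":0},{"x":-0.017,"y":-0.003,"z":0.18,"rx":0,"ry":0,"rz":0,"claw":0},{"x":-0.017,"y":-0.003,"z":0.18,"rx":0,"ry":0,"rz":0,"claw":0}]'; python3 -m pendant '[{"x":0,"y":0,"z":0,"rx":0,"ry":0,"rz":0,"claw":-1},{"x":0,"y":0,"z":0,"rx":0,"ry":0,"rz":0,"claw":-1},{"x":0,"y":0,"z":0,"rx":0,"ry":0,"rz":0,"claw":-1},{"x":0,"y":0,"z":0,"rx":0,"ry":0,"rz":0,"claw":-1},{"x":0,"y":0,"z":0,"rx":0,"ry":0,"rz":0,"claw":-1},{"x":0,"y":0,"z":0,"rx":0,"ry":0,"rz":0,"claw":-1}]' 50;  python3 -m pendant '[{"x":0,"y":0,"z":-0.08,"rx":0,"ry":0,"rz":0,"claw":-1},{"x":0,"y":0,"z":-0.16,"rx":0,"ry":0,"rz":0,"claw":-1},{"x":0,"y":0,"z":-0.24,"rx":0,"ry":0,"rz":0,"claw":-1},{"x":0,"y":0,"z":-0.32,"rx":0,"ry":0,"rz":0,"claw":-1},{"x":0,"y":0,"z":-0.34,"rx":0,"ry":0,"rz":0,"claw":-1},{"x":0,"y":0,"z":-0.34,"rx":0,"ry":0,"rz":0,"claw":-1}]'; python3 -c "
from h import *
go(473.5,141.4,180,-16.7)"
```

```text
time_s: 23.08
tool_pos: [470.5, -311.3, 7.2]
orientation: [2.519, 1.877, 0.0]
ft_force: [0.9, -0.2, 0.5]
width: 42.9
finger_force: 0.0
time_s: 23.58
tool_pos: [471.9, -312.8, 9.5]
orientation: [2.515, 1.873, 0.003]
ft_force: [-0.2, 0.2, 7.0]
width: 12.8
finger_force: 50.9
time_s: 24.08
tool_pos: [471.8, -312.9, 182.4]
orientation: [2.511, 1.87, 0.005]
ft_force: [-0.1, 0.0, -0.9]
width: 12.7
finger_force: 49.9
now [ 471.8 -312.9  182.4] psi -16.6 q6 -0.36 w 12.7 f [-0.1  0.  -0.9]
xyz [ 0.8714 -0.257  -0.001 ] r [0.019 0.007 0.002]
```

```bash
python3 -m pendant '[{"x":0.07,"y":-0.02,"z":0,"rx":0,"ry":0,"rz":0,"claw":-1},{"x":0.14,"y":-0.041,"z":0,"rx":0,"ry":0,"rz":0,"claw":-1},{"x":0.21,"y":-0.062,"z":0,"rx":0,"ry":0,"rz":0,"claw":-1},{"x":0.28,"y":-0.083,"z":0,"rx":0,"ry":0,"rz":0,"claw":-1},{"x":0.35,"y":-0.103,"z":0,"rx":0,"ry":0,"rz":0,"claw":-1},{"x":0.42,"y":-0.124,"z":0,"rx":0,"ry":0,"rz":0,"claw":-1},{"x":0.49,"y":-0.145,"z":0,"rx":0,"ry":0,"rz":0,"claw":-1},{"x":0.56,"y":-0.165,"z":0,"rx":0,"ry":0,"rz":0,"claw":-1},{"x":0.63,"y":-0.186,"z":0,"rx":0,"ry":0,"rz":0,"claw":-1},{"x":0.7,"y":-0.206,"z":0,"rx":0,"ry":0,"rz":0,"claw":-1},{"x":0.77,"y":-0.227,"z":0,"rx":0,"ry":0,"rz":0,"claw":-1},{"x":0.84,"y":-0.248,"z":0,"rx":0,"ry":0,"rz":0,"claw":-1}]' >/dev/null; python3 -m pendant '[{"x":0.03,"y":-0.009,"z":0,"rx":0,"ry":0,"rz":0,"claw":-1},{"x":0.03,"y":-0.009,"z":0,"rx":0,"ry":0,"rz":0,"claw":-1},{"x":0.03,"y":-0.009,"z":0,"rx":0,"ry":0,"rz":0,"claw":-1},{"x":0.03,"y":-0.009,"z":0,"rx":0,"ry":0,"rz":0,"claw":-1},{"x":0.03,"y":-0.009,"z":0,"rx":0,"ry":0,"rz":0,"claw":-1}]';  python3 - <<'E'
from h import *
im,P,m=inhand(); s=env.observe()
circ(P,np.array([473.5,141.4]),109,119,32); circ(P,s['tool_pos'][:2],s['tool_pos'][2]+4,s['tool_pos'][2]+12,32)
go(473.5,141.4,132,-16.7)
E
```

```text
time_s: 25.5
tool_pos: [471.4, 140.9, 175.1]
orientation: [-2.521, -1.874, 0.002]
ft_force: [0.3, 0.2, -0.7]
width: 12.7
finger_force: 49.8
tcp [471.6 140.8 175.4] held top z rel 8.7 6044
((471.07763671875, 143.01121520996094), (61.422752380371094, 60.86391830444336), 28.48807716369629)
circ [473.7 140.7] n 21 res 0.16
circ [470.9 141.6] n 36 res 0.29
now [471.6 140.8 175.4] psi -16.8 q6 0.51 w 12.7 f [ 0.4 -0.4 -0.9]
xyz [0.0022 0.0034 0.0868] r [-0.001  0.001 -0.002]
```

```bash
python3 -m pendant '[{"x":0.0005,"y":0.0057,"z":0,"rx":0,"ry":0,"rz":0,"claw":-1},{"x":0.0005,"y":0.0057,"z":0.04,"rx":0,"ry":0,"rz":0,"claw":-1},{"x":0.0005,"y":0.0057,"z":0.07,"rx":0,"ry":0,"rz":0,"claw":-1},{"x":0.0005,"y":0.0057,"z":0.09,"rx":0,"ry":0,"rz":0,"claw":-1},{"x":0.0005,"y":0.0057,"z":0.1,"rx":0,"ry":0,"rz":0,"claw":-1},{"x":0.0005,"y":0.0057,"z":0.1,"rx":0,"ry":0,"rz":0,"claw":-1}]'; python3 -m pendant '[{"x":0,"y":0,"z":0.005,"rx":0,"ry":0,"rz":0,"claw":-1},{"x":0,"y":0,"z":0.01,"rx":0,"ry":0,"rz":0,"claw":-1},{"x":0,"y":0,"z":0.015,"rx":0,"ry":0,"rz":0,"claw":-1},{"x":0,"y":0,"z":0.018,"rx":0,"ry":0,"rz":0,"claw":-1},{"x":0,"y":0,"z":0.018,"rx":0,"ry":0,"rz":0,"claw":-1}]'
```

```text
time_s: 26.05
tool_pos: [473.8, 140.9, 124.5]
orientation: [-2.52, -1.875, 0.003]
ft_force: [0.2, 0.6, -0.9]
width: 12.8
finger_force: 49.9
time_s: 26.47
tool_pos: [474.8, 141.6, 118.1]
orientation: [2.519, 1.876, 0.003]
ft_force: [-0.8, 0.0, 3.6]
width: 12.8
finger_force: 50.4
```

```bash
python3 -m pendant '[{"x":0,"y":0,"z":0.005,"rx":0,"ry":0,"rz":0,"claw":-1},{"x":0,"y":0,"z":0.01,"rx":0,"ry":0,"rz":0,"claw":-1},{"x":0,"y":0,"z":0.013,"rx":0,"ry":0,"rz":0,"claw":-1},{"x":0,"y":0,"z":0.013,"rx":0,"ry":0,"rz":0,"claw":-1}]'; python3 -m pendant '[{"x":0,"y":0,"z":0.003,"rx":0,"ry":0,"rz":0,"claw":-1},{"x":0,"y":0,"z":0.006,"rx":0,"ry":0,"rz":0,"claw":-1},{"x":0,"y":0,"z":0.006,"rx":0,"ry":0,"rz":0,"claw":-1}]'; python3 -m pendant '[{"x":0,"y":0,"z":0.003,"rx":0,"ry":0,"rz":0,"claw":-1},{"x":0,"y":0,"z":0.005,"rx":0,"ry":0,"rz":0,"claw":-1},{"x":0,"y":0,"z":0.005,"rx":0,"ry":0,"rz":0,"claw":-1}]'
```

```text
time_s: 26.8
tool_pos: [474.9, 141.6, 112.5]
orientation: [2.519, 1.876, 0.004]
ft_force: [-2.6, -0.3, 7.5]
width: 12.6
finger_force: 50.9
time_s: 27.05
tool_pos: [475.0, 141.7, 112.5]
orientation: [2.518, 1.875, 0.007]
ft_force: [-9.1, -1.5, 20.8]
width: 12.5
finger_force: 52.7
time_s: 27.3
tool_pos: [475.0, 141.7, 112.4]
orientation: [2.517, 1.875, 0.009]
ft_force: [-14.0, -3.3, 31.7]
width: 12.7
finger_force: 54.1
```

```bash
python3 -m pendant '[{"x":0,"y":0,"z":-0.007,"rx":0,"ry":0,"rz":0,"claw":0},{"x":0,"y":0,"z":-0.007,"rx":0,"ry":0,"rz":0,"claw":0},{"x":0,"y":0,"z":-0.007,"rx":0,"ry":0,"rz":0,"claw":0},{"x":0,"y":0,"z":-0.08,"rx":0,"ry":0,"rz":0,"claw":0},{"x":0,"y":0,"z":-0.16,"rx":0,"ry":0,"rz":0,"claw":0},{"x":0,"y":0,"z":-0.24,"rx":0,"ry":0,"rz":0,"claw":0},{"x":0,"y":0,"z":-0.32,"rx":0,"ry":0,"rz":0,"claw":0},{"x":0,"y":0,"z":-0.32,"rx":0,"ry":0,"rz":0,"claw":0},{"x":0,"y":0,"z":-0.32,"rx":0,"ry":0,"rz":0,"claw":0}]'; python3 -c "
from h import *
im,d,W=grab('wrist');im,P=cloud('wrist')
onrim(P,(473.5,141.4),27)
go(454.5,-146,85,-49.4)"
```

```text
time_s: 28.05
tool_pos: [475.4, 141.7, 267.1]
orientation: [2.518, 1.875, 0.007]
ft_force: [-0.7, 0.0, -0.3]
width: 42.6
finger_force: 0.0
flange z 121.5 1828 bar z 366.4
now [474.7 141.5 264.5] psi -16.6 q6 0.51 w 42.4 f [ 0.4 -0.3 -0.6]
xyz [-0.5626  0.126   0.359 ] r [ 1.000e-03 -1.000e-03  1.092e+00]
```

```bash
python3 -m pendant '[{"x":-0.56,"y":0.126,"z":0,"rx":0,"ry":0,"rz":1,"claw":0},{"x":-0.56,"y":0.126,"z":0,"rx":0,"ry":0,"rz":1,"claw":0},{"x":-0.56,"y":0.126,"z":0,"rx":0,"ry":0,"rz":1,"claw":0},{"x":-0.56,"y":0.126,"z":0,"rx":0,"ry":0,"rz":1,"claw":0},{"x":-0.56,"y":0.126,"z":0,"rx":0,"ry":0,"rz":1,"claw":0},{"x":-0.56,"y":0.126,"z":0.2,"rx":0,"ry":0,"rz":1,"claw":0},{"x":-0.56,"y":0.126,"z":0.34,"rx":0,"ry":0,"rz":1,"claw":0},{"x":-0.56,"y":0.126,"z":0.34,"rx":0,"ry":0,"rz":1,"claw":0},{"x":-0.56,"y":0.126,"z":0.34,"rx":0,"ry":0,"rz":1,"claw":0},{"x":-0.56,"y":0.126,"z":0.34,"rx":0,"ry":0,"rz":1,"claw":0},{"x":-0.56,"y":0.126,"z":0.34,"rx":0,"ry":0,"rz":1,"claw":0},{"x":-0.56,"y":0.126,"z":0.34,"rx":0,"ry":0,"rz":1,"claw":0}]'; python3 -m pendant '[{"x":0,"y":0,"z":0,"rx":0,"ry":0,"rz":0.09,"claw":0},{"x":0,"y":0,"z":0,"rx":0,"ry":0,"rz":0.09,"claw":0},{"x":0,"y":0,"z":0,"rx":0,"ry":0,"rz":0.09,"claw":0}]'; python3 -c "
from h import *
im,d,W=grab('wrist');im,P=cloud('wrist');lids(P,im)
go(454.5,-146,8,-49.4)"
```

```text
time_s: 29.1
tool_pos: [452.6, -144.2, 91.8]
orientation: [-2.916, -1.157, 0.007]
ft_force: [-0.4, -0.2, -0.2]
width: 42.8
finger_force: 0.0
time_s: 29.35
tool_pos: [455.5, -144.5, 96.7]
orientation: [2.943, 1.094, 0.004]
ft_force: [-0.0, 0.0, -0.4]
width: 42.5
finger_force: 0.0
bar c [ 454.9 -145.5] sz [34. 13.] ang 40.7 | flange c [ 454.7 -145.5] [64. 40.] 40.4 z 40.3 rgb [255. 255. 255.]
now [ 455.4 -144.6   96.5] psi -49.2 q6 0.48 w 42.9 f [-0.5 -0.6  0.3]
xyz [-0.0034  0.0006  0.1771] r [ 0.004 -0.003  0.006]
```

```bash
python3 -m pendant '[{"x":-0.002,"y":0.0005,"z":0.07,"rx":0,"ry":0,"rz":0,"claw":0},{"x":-0.002,"y":0.0005,"z":0.13,"rx":0,"ry":0,"rz":0,"claw":0},{"x":-0.002,"y":0.0005,"z":0.177,"rx":0,"ry":0,"rz":0,"claw":0},{"x":-0.002,"y":0.0005,"z":0.177,"rx":0,"ry":0,"rz":0,"claw":0},{"x":-0.002,"y":0.0005,"z":0.177,"rx":0,"ry":0,"rz":0,"claw":0}]'; python3 -m pendant '[{"x":0,"y":0,"z":0,"rx":0,"ry":0,"rz":0,"claw":-1},{"x":0,"y":0,"z":0,"rx":0,"ry":0,"rz":0,"claw":-1},{"x":0,"y":0,"z":0,"rx":0,"ry":0,"rz":0,"claw":-1},{"x":0,"y":0,"z":0,"rx":0,"ry":0,"rz":0,"claw":-1},{"x":0,"y":0,"z":0,"rx":0,"ry":0,"rz":0,"claw":-1},{"x":0,"y":0,"z":0,"rx":0,"ry":0,"rz":0,"claw":-1}]' 50;  python3 -m pendant '[{"x":0,"y":0,"z":-0.08,"rx":0,"ry":0,"rz":0,"claw":-1},{"x":0,"y":0,"z":-0.16,"rx":0,"ry":0,"rz":0,"claw":-1},{"x":0,"y":0,"z":-0.24,"rx":0,"ry":0,"rz":0,"claw":-1},{"x":0,"y":0,"z":-0.32,"rx":0,"ry":0,"rz":0,"claw":-1},{"x":0,"y":0,"z":-0.34,"rx":0,"ry":0,"rz":0,"claw":-1},{"x":0,"y":0,"z":-0.34,"rx":0,"ry":0,"rz":0,"claw":-1}]'; python3 -c "
from h import *
go(566.8,150.5,180,-84.1)"
```

```text
time_s: 29.82
tool_pos: [453.6, -145.3, 6.5]
orientation: [-2.945, -1.093, 0.001]
ft_force: [0.6, 0.1, 1.1]
width: 43.0
finger_force: 0.0
time_s: 30.32
tool_pos: [455.2, -146.1, 8.7]
orientation: [2.944, 1.091, 0.005]
ft_force: [-0.1, 1.0, 6.8]
width: 12.9
finger_force: 50.2
time_s: 30.82
tool_pos: [455.6, -146.4, 181.6]
orientation: [2.94, 1.089, 0.01]
ft_force: [-0.3, -0.2, -1.0]
width: 12.6
finger_force: 49.3
now [ 455.6 -146.4  181.6] psi -49.3 q6 0.48 w 12.6 f [-0.3 -0.2 -1. ]
xyz [ 0.5555 -0.3057  0.0031] r [ 0.012 -0.012  1.158]
```

```bash
python3 -m pendant '[{"x":0.06,"y":-0.033,"z":0,"rx":0,"ry":0,"rz":0.1,"claw":-1},{"x":0.12,"y":-0.066,"z":0,"rx":0,"ry":0,"rz":0.2,"claw":-1},{"x":0.18,"y":-0.1,"z":0,"rx":0,"ry":0,"rz":0.3,"claw":-1},{"x":0.24,"y":-0.132,"z":0,"rx":0,"ry":0,"rz":0.4,"claw":-1},{"x":0.3,"y":-0.165,"z":0,"rx":0,"ry":0,"rz":0.5,"claw":-1},{"x":0.36,"y":-0.2,"z":0,"rx":0,"ry":0,"rz":0.6,"claw":-1},{"x":0.42,"y":-0.23,"z":0,"rx":0,"ry":0,"rz":0.7,"claw":-1},{"x":0.48,"y":-0.264,"z":0,"rx":0,"ry":0,"rz":0.8,"claw":-1},{"x":0.54,"y":-0.297,"z":0,"rx":0,"ry":0,"rz":0.9,"claw":-1},{"x":0.555,"y":-0.306,"z":0,"rx":0,"ry":0,"rz":1,"claw":-1},{"x":0.555,"y":-0.306,"z":0,"rx":0,"ry":0,"rz":1,"claw":-1},{"x":0.555,"y":-0.306,"z":0,"rx":0,"ry":0,"rz":1,"claw":-1}]'; python3 -m pendant '[{"x":0,"y":0,"z":0,"rx":0,"ry":0,"rz":0.16,"claw":-1},{"x":0,"y":0,"z":0,"rx":0,"ry":0,"rz":0.16,"claw":-1},{"x":0,"y":0,"z":0,"rx":0,"ry":0,"rz":0.16,"claw":-1},{"x":0,"y":0,"z":0,"rx":0,"ry":0,"rz":0.16,"claw":-1}]'; python3 - <<'E'
from h import *
im,P,m=inhand(); rim(P,(567,150.5)); save(im,'w8.png')
go(566.8,150.5,122,-84.1)
E
```

```text
time_s: 31.82
tool_pos: [563.9, 151.1, 173.9]
orientation: [3.127, 0.296, -0.006]
ft_force: [-0.7, -0.3, -0.1]
width: 12.6
finger_force: 49.3
time_s: 32.15
tool_pos: [564.6, 150.1, 176.2]
orientation: [3.137, 0.162, -0.0]
ft_force: [0.3, -0.5, -1.2]
width: 12.6
finger_force: 49.3
tcp [564.6 150.3 176.3] held top z rel 9.6 4262
((564.0357666015625, 150.38319396972656), (64.98406219482422, 40.12831115722656), 5.606723308563232)
rim ((590.1611938476562, 152.9850616455078), (19.47226905822754, 40.11853790283203), 5.997989177703857)
now [564.6 150.3 176.3] psi -84.1 q6 1.67 w 12.9 f [-0.4 -0.1 -0.7]
xyz [ 0.0044 -0.      0.1086] r [0. 0. 0.]
```

View pics/w8.png

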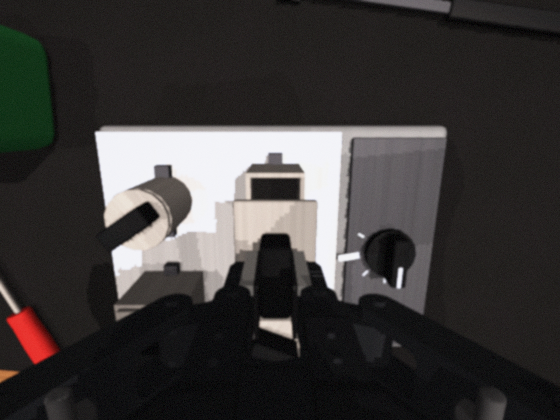

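```bash
python3 -m pendant '[{"x":0.0068,"y":0,"z":0,"rx":0,"ry":0,"rz":0,"claw":-1},{"x":0.0068,"y":0,"z":0.04,"rx":0,"ry":0,"rz":0,"claw":-1},{"x":0.0068,"y":0,"z":0.07,"rx":0,"ry":0,"rz":0,"claw":-1},{"x":0.0068,"y":0,"z":0.09,"rx":0,"ry":0,"rz":0,"claw":-1},{"x":0.0068,"y":0,"z":0.1,"rx":0,"ry":0,"rz":0,"claw":-1},{"x":0.0068,"y":0,"z":0.1,"rx":0,"ry":0,"rz":0,"claw":-1}]'; python3 -m pendant '[{"x":0,"y":0,"z":0.005,"rx":0,"ry":0,"rz":0,"claw":-1},{"x":0,"y":0,"z":0.01,"rx":0,"ry":0,"rz":0,"claw":-1},{"x":0,"y":0,"z":0.015,"rx":0,"ry":0,"rz":0,"claw":-1},{"x":0,"y":0,"z":0.018,"rx":0,"ry":0,"rz":0,"claw":-1},{"x":0,"y":0,"z":0.018,"rx":0,"ry":0,"rz":0,"claw":-1}]'
```

```text
time_s: 32.7
tool_pos: [567.5, 151.3, 124.7]
orientation: [3.137, 0.161, -0.004]
ft_force: [0.1, 0.4, -0.7]
width: 12.8
finger_force: 49.3
time_s: 33.12
tool_pos: [568.3, 151.6, 117.7]
orientation: [-3.137, -0.16, -0.001]
ft_force: [0.8, -0.8, -0.2]
width: 12.8
finger_force: 49.3
```

```bash
python3 -m pendant '[{"x":0,"y":0.001,"z":0.005,"rx":0,"ry":0,"rz":0,"claw":-1},{"x":0,"y":0.001,"z":0.01,"rx":0,"ry":0,"rz":0,"claw":-1},{"x":0,"y":0.001,"z":0.013,"rx":0,"ry":0,"rz":0,"claw":-1},{"x":0,"y":0.001,"z":0.013,"rx":0,"ry":0,"rz":0,"claw":-1}]'; python3 -m pendant '[{"x":0,"y":0,"z":0.003,"rx":0,"ry":0,"rz":0,"claw":-1},{"x":0,"y":0,"z":0.006,"rx":0,"ry":0,"rz":0,"claw":-1},{"x":0,"y":0,"z":0.006,"rx":0,"ry":0,"rz":0,"claw":-1}]'; python3 -m pendant '[{"x":0,"y":0,"z":0.003,"rx":0,"ry":0,"rz":0,"claw":-1},{"x":0,"y":0,"z":0.005,"rx":0,"ry":0,"rz":0,"claw":-1},{"x":0,"y":0,"z":0.005,"rx":0,"ry":0,"rz":0,"claw":-1}]'
```

```text
time_s: 33.45
tool_pos: [568.4, 151.6, 112.5]
orientation: [-3.136, -0.161, -0.003]
ft_force: [-3.1, 0.6, 5.4]
width: 12.9
finger_force: 50.1
time_s: 33.7
tool_pos: [568.4, 151.6, 111.7]
orientation: [-3.136, -0.161, -0.005]
ft_force: [-5.6, 1.0, 14.0]
width: 12.9
finger_force: 51.2
time_s: 33.95
tool_pos: [568.5, 151.7, 111.6]
orientation: [-3.136, -0.161, -0.008]
ft_force: [-10.9, -0.1, 22.7]
width: 12.8
finger_force: 52.5
```

```bash
python3 -m pendant '[{"x":0,"y":0,"z":-0.007,"rx":0,"ry":0,"rz":0,"claw":0},{"x":0,"y":0,"z":-0.007,"rx":0,"ry":0,"rz":0,"claw":0},{"x":0,"y":0,"z":-0.007,"rx":0,"ry":0,"rz":0,"claw":0},{"x":0,"y":0,"z":-0.08,"rx":0,"ry":0,"rz":0,"claw":0},{"x":0,"y":0,"z":-0.16,"rx":0,"ry":0,"rz":0,"claw":0},{"x":0,"y":0,"z":-0.24,"rx":0,"ry":0,"rz":0,"claw":0},{"x":0,"y":0,"z":-0.32,"rx":0,"ry":0,"rz":0,"claw":0},{"x":0,"y":0,"z":-0.4,"rx":0,"ry":0,"rz":0,"claw":0},{"x":0,"y":0,"z":-0.4,"rx":0,"ry":0,"rz":0,"claw":0}]' >/dev/null
python3 -m pendant '[{"x":0,"y":0,"z":0,"rx":0,"ry":0,"rz":-1,"claw":0},{"x":0,"y":0,"z":0,"rx":0,"ry":0,"rz":-1,"claw":0},{"x":0,"y":0,"z":0,"rx":0,"ry":0,"rz":-1,"claw":0},{"x":0,"y":0,"z":0,"rx":0,"ry":0,"rz":-1,"claw":0},{"x":0,"y":0,"z":0,"rx":0,"ry":0,"rz":-1,"claw":0}]' >/dev/null
python3 -m pendant '[{"x":0,"y":0,"z":0,"rx":0,"ry":0,"rz":-1,"claw":0},{"x":0,"y":0,"z":0,"rx":0,"ry":0,"rz":-1,"claw":0},{"x":0,"y":0,"z":0,"rx":0,"ry":0,"rz":-1,"claw":0},{"x":0,"y":0,"z":0,"rx":0,"ry":0,"rz":-1,"claw":0},{"x":0,"y":0,"z":0,"rx":0,"ry":0,"rz":-1,"claw":0}]' >/dev/null
python3 -m pendant '[{"x":0,"y":0,"z":0,"rx":0,"ry":0,"rz":-0.8,"claw":0},{"x":0,"y":0,"z":0,"rx":0,"ry":0,"rz":-0.8,"claw":0},{"x":0,"y":0,"z":0,"rx":0,"ry":0,"rz":-0.8,"claw":0},{"x":0,"y":0,"z":0,"rx":0,"ry":0,"rz":-0.8,"claw":0},{"x":0,"y":0,"z":0,"rx":0,"ry":0,"rz":-0.8,"claw":0}]'
python3 -c "
from h import *
go(530.3,170,362,0)"
```

```text
time_s: 35.95
tool_pos: [568.2, 151.0, 304.8]
orientation: [-2.227, -2.215, 0.001]
ft_force: [-0.2, -0.4, -0.4]
width: 42.5
finger_force: 0.0
now [568.2 151.  304.8] psi -0.3 q6 0.21 w 42.5 f [-0.2 -0.4 -0.4]
xyz [ 0.0376 -0.0761 -0.1144] r [-0.001  0.    -0.011]
```

```bash
python3 -m pendant '[{"x":0.04,"y":-0.076,"z":-0.11,"rx":0,"ry":0,"rz":0,"claw":0},{"x":0.04,"y":-0.076,"z":-0.11,"rx":0,"ry":0,"rz":0,"claw":0},{"x":0.04,"y":-0.076,"z":-0.11,"rx":0,"ry":0,"rz":0,"claw":0},{"x":0.04,"y":-0.076,"z":-0.11,"rx":0,"ry":0,"rz":0,"claw":0}]'
python3 - <<'E'
from h import *
im,d,W=grab('wrist');im,P=cloud('wrist')
for c,r in (((463.5,234.5),22),((557.5,243.6),18),((473.5,141.4),27),((567.4,150.6),17)): onrim(P,c,r)
knob(P); save(im[60:310,120:400],'w9.png',2.2); go(530.4,44.6,150,30)
E
```

```text
time_s: 36.28
tool_pos: [530.1, 171.6, 362.8]
orientation: [2.226, 2.213, 0.006]
ft_force: [-0.4, -0.9, -1.1]
width: 42.5
finger_force: 0.0
flange z 121.5 694 bar z 143.2
flange z 121.3 364 bar z 143.2
flange z 121.5 1041 bar z 440.0
flange z 121.6 218 bar z 439.2
knob 304 ((530.3304443359375, 45.01268768310547), (41.88486099243164, 13.245640754699707), 6.230480194091797)
now [530.4 171.3 360.7] psi -0.3 q6 0.26 w 42.5 f [ 0.8 -0.4 -0.3]
xyz [-0.2534  0.0009  0.4213] r [ 0.003  0.    -1.011]
```

View pics/w9.png

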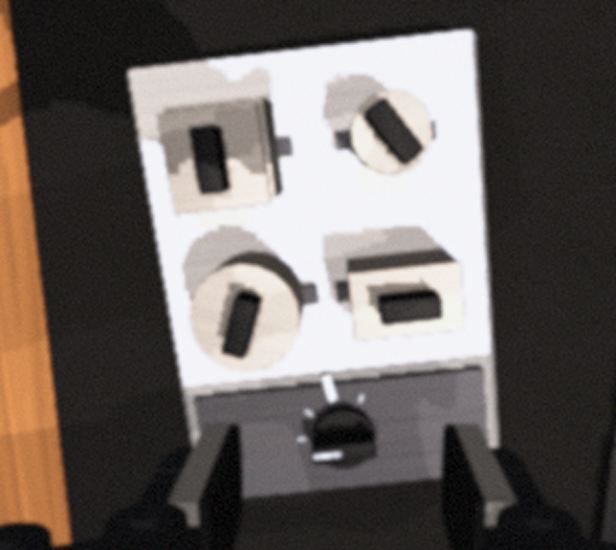

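```bash
python3 -m pendant '[{"x":-0.253,"y":0,"z":0,"rx":0,"ry":0,"rz":-1,"claw":0},{"x":-0.253,"y":0,"z":0,"rx":0,"ry":0,"rz":-1,"claw":0},{"x":-0.253,"y":0,"z":0,"rx":0,"ry":0,"rz":-1,"claw":0},{"x":-0.253,"y":0,"z":0.2,"rx":0,"ry":0,"rz":-1,"claw":0},{"x":-0.253,"y":0,"z":0.42,"rx":0,"ry":0,"rz":-1,"claw":0},{"x":-0.253,"y":0,"z":0.42,"rx":0,"ry":0,"rz":-1,"claw":0},{"x":-0.253,"y":0,"z":0.42,"rx":0,"ry":0,"rz":-1,"claw":0},{"x":-0.253,"y":0,"z":0.42,"rx":0,"ry":0,"rz":-1,"claw":0},{"x":-0.253,"y":0,"z":0.42,"rx":0,"ry":0,"rz":-1,"claw":0},{"x":-0.253,"y":0,"z":0.42,"rx":0,"ry":0,"rz":-1,"claw":0}]' >/dev/null
python3 -m pendant '[{"x":0,"y":0,"z":0,"rx":0,"ry":0,"rz":-1,"claw":0},{"x":0,"y":0,"z":0,"rx":0,"ry":0,"rz":-1,"claw":0},{"x":0,"y":0,"z":0,"rx":0,"ry":0,"rz":-1,"claw":0},{"x":0,"y":0,"z":0,"rx":0,"ry":0,"rz":-1,"claw":0},{"x":0,"y":0,"z":0,"rx":0,"ry":0,"rz":-1,"claw":0}]' >/dev/null
python3 -m pendant '[{"x":0,"y":0,"z":0,"rx":0,"ry":0,"rz":-1,"claw":0},{"x":0,"y":0,"z":0,"rx":0,"ry":0,"rz":-1,"claw":0},{"x":0,"y":0,"z":0,"rx":0,"ry":0,"rz":-1,"claw":0},{"x":0,"y":0,"z":0,"rx":0,"ry":0,"rz":-1,"claw":0},{"x":0,"y":0,"z":0,"rx":0,"ry":0,"rz":-1,"claw":0}]' >/dev/null
python3 -m pendant '[{"x":0,"y":0,"z":0,"rx":0,"ry":0,"rz":-0.21,"claw":0},{"x":0,"y":0,"z":0,"rx":0,"ry":0,"rz":-0.21,"claw":0},{"x":0,"y":0,"z":0,"rx":0,"ry":0,"rz":-0.21,"claw":0}]'
python3 -c "
from h import *
go(530.4,44.6,54,95.9)"
```

```text
time_s: 38.25
tool_pos: [530.6, 44.6, 151.9]
orientation: [-0.159, 3.135, -0.0]
ft_force: [-0.7, 0.5, -0.4]
width: 42.3
finger_force: 0.0
now [530.6  44.6 151.9] psi 95.8 q6 -1.65 w 42.3 f [-0.7  0.5 -0.4]
xyz [9.000e-04 1.000e-04 1.958e-01] r [-0.     0.004 -0.004]
```

```bash
python3 -m pendant '[{"x":0.001,"y":0,"z":0.08,"rx":0,"ry":0,"rz":0,"claw":0},{"x":0.001,"y":0,"z":0.14,"rx":0,"ry":0,"rz":0,"claw":0},{"x":0.001,"y":0,"z":0.18,"rx":0,"ry":0,"rz":0,"claw":0},{"x":0.001,"y":0,"z":0.194,"rx":0,"ry":0,"rz":0,"claw":0},{"x":0.001,"y":0,"z":0.194,"rx":0,"ry":0,"rz":0,"claw":0},{"x":0.001,"y":0,"z":0.194,"rx":0,"ry":0,"rz":0,"claw":0}]'; python3 -m pendant '[{"x":0,"y":0,"z":0,"rx":0,"ry":0,"rz":0,"claw":-1},{"x":0,"y":0,"z":0,"rx":0,"ry":0,"rz":0,"claw":-1},{"x":0,"y":0,"z":0,"rx":0,"ry":0,"rz":0,"claw":-1},{"x":0,"y":0,"z":0,"rx":0,"ry":0,"rz":0,"claw":-1},{"x":0,"y":0,"z":0,"rx":0,"ry":0,"rz":0,"claw":-1},{"x":0,"y":0,"z":0,"rx":0,"ry":0,"rz":0,"claw":-1}]' 40; python3 -m pendant '[{"x":0,"y":0,"z":0,"rx":0,"ry":0,"rz":0.2,"claw":-1},{"x":0,"y":0,"z":0,"rx":0,"ry":0,"rz":0.4,"claw":-1},{"x":0,"y":0,"z":0,"rx":0,"ry":0,"rz":0.6,"claw":-1},{"x":0,"y":0,"z":0,"rx":0,"ry":0,"rz":0.8,"claw":-1},{"x":0,"y":0,"z":0,"rx":0,"ry":0,"rz":1,"claw":-1},{"x":0,"y":0,"z":0,"rx":0,"ry":0,"rz":1,"claw":-1},{"x":0,"y":0,"z":0,"rx":0,"ry":0,"rz":1,"claw":-1}]'; python3 -c "
from h import *
go(530.4,44.6,54,15.7);print(env.observe()['wrist_torque'])"
```

```text
time_s: 38.75
tool_pos: [530.1, 44.6, 54.8]
orientation: [-0.165, 3.136, -0.0]
ft_force: [0.2, -0.0, 0.9]
width: 42.7
finger_force: 0.0
time_s: 39.25
tool_pos: [530.6, 44.1, 55.4]
orientation: [-0.167, 3.134, -0.001]
ft_force: [-0.2, -2.3, 6.7]
width: 11.9
finger_force: 40.6
time_s: 39.83
tool_pos: [530.7, 44.8, 55.4]
orientation: [0.65, 3.07, 0.002]
ft_force: [-0.1, -0.2, 5.6]
width: 11.8
finger_force: 40.5
now [530.7  44.8  55.4] psi 66.1 q6 -1.13 w 11.8 f [-0.1 -0.2  5.6]
xyz [ 0.0004 -0.0007  0.0028] r [0.007 0.004 1.68 ]
[ 0.08518938 -0.07239374 -0.03816745]
```

```bash
python3 -m pendant '[{"x":0,"y":0,"z":0,"rx":0,"ry":0,"rz":0.2,"claw":-1},{"x":0,"y":0,"z":0,"rx":0,"ry":0,"rz":0.4,"claw":-1},{"x":0,"y":0,"z":0,"rx":0,"ry":0,"rz":0.6,"claw":-1},{"x":0,"y":0,"z":0,"rx":0,"ry":0,"rz":0.8,"claw":-1},{"x":0,"y":0,"z":0,"rx":0,"ry":0,"rz":1,"claw":-1},{"x":0,"y":0,"z":0,"rx":0,"ry":0,"rz":1,"claw":-1}]' >/dev/null; python3 -m pendant '[{"x":0,"y":0,"z":0,"rx":0,"ry":0,"rz":0.2,"claw":-1},{"x":0,"y":0,"z":0,"rx":0,"ry":0,"rz":0.4,"claw":-1},{"x":0,"y":0,"z":0,"rx":0,"ry":0,"rz":0.6,"claw":-1},{"x":0,"y":0,"z":0,"rx":0,"ry":0,"rz":0.68,"claw":-1},{"x":0,"y":0,"z":0,"rx":0,"ry":0,"rz":0.68,"claw":-1},{"x":0,"y":0,"z":0,"rx":0,"ry":0,"rz":0.68,"claw":-1}]'; python3 -c "
from h import *
go(530.4,44.6,54,15.7);print(env.observe()['wrist_torque'])"
```

```text
time_s: 40.83
tool_pos: [531.6, 45.5, 55.4]
orientation: [1.89, 2.505, 0.008]
ft_force: [4.7, 3.8, 4.7]
width: 12.2
finger_force: 40.4
now [531.6  45.5  55.4] psi 15.9 q6 -0.26 w 12.2 f [4.7 3.8 4.7]
xyz [-0.0012 -0.0028  0.0028] r [ 0.012 -0.     0.008]
[ 0.54724354 -0.81082552 -0.0706017 ]
```

Release, lift, back off to look.

```bash
python3 -m pendant '[{"x":0,"y":0,"z":0,"rx":0,"ry":0,"rz":0,"claw":0},{"x":0,"y":0,"z":0,"rx":0,"ry":0,"rz":0,"claw":0},{"x":0,"y":0,"z":0,"rx":0,"ry":0,"rz":0,"claw":0},{"x":0,"y":0,"z":-0.08,"rx":0,"ry":0,"rz":0,"claw":0},{"x":0,"y":0,"z":-0.16,"rx":0,"ry":0,"rz":0,"claw":0},{"x":0,"y":0,"z":-0.24,"rx":0,"ry":0,"rz":0,"claw":0},{"x":0.1,"y":0,"z":-0.36,"rx":0,"ry":0,"rz":0,"claw":0},{"x":0.14,"y":0,"z":-0.46,"rx":0,"ry":0,"rz":0,"claw":0},{"x":0.14,"y":0,"z":-0.5,"rx":0,"ry":0,"rz":0,"claw":0},{"x":0.14,"y":0,"z":-0.5,"rx":0,"ry":0,"rz":0,"claw":0},{"x":0.14,"y":0,"z":-0.5,"rx":0,"ry":0,"rz":0,"claw":0}]'
python3 - <<'E'
from h import *
im,d,W=grab('wrist');im,P=cloud('wrist')
for c,r in (((463.5,234.5),22),((557.5,243.6),18),((473.5,141.4),27),((567.4,150.6),17)): onrim(P,c,r)
knob(P); save(im[60:310,120:400],'w10.png',2.2)
E
```

```text
time_s: 41.75
tool_pos: [510.8, 113.5, 310.0]
orientation: [1.889, 2.503, 0.011]
ft_force: [0.8, 0.4, 0.7]
width: 42.8
finger_force: 0.0
flange z 121.5 1078 bar z 143.1
flange z 121.5 479 bar z 142.9
flange z 121.5 1605 bar z 407.9
flange z 121.4 349 bar z 404.6
knob 359 ((530.4453125, 45.07881546020508), (12.552179336547852, 40.814327239990234), 15.684991836547852)
```

View pics/w10.png

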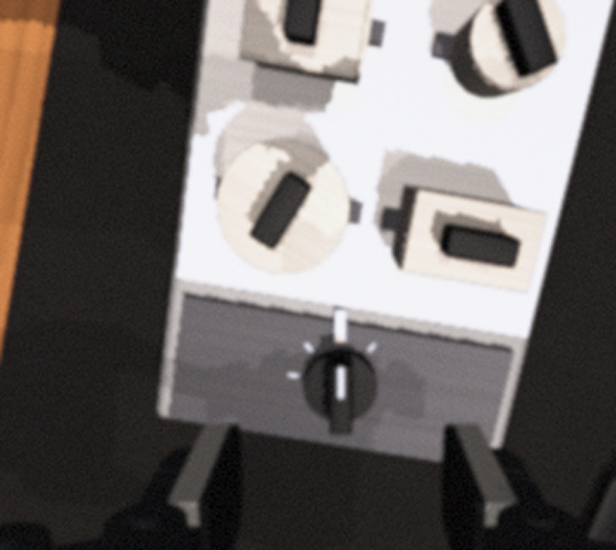

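The picture shows the pointer at (340,382) lined up with the long mark at (340,327). The knob bar measures 15.7°, as intended, and all four flanges are flat on their rims.

```bash
python3 -c "
from bench import env
print(env.hand_in())"
```

```text
the job is handed in; nothing more can be done
None
```

The job is handed in: I turned the selector to its off stop first, then pressed all four lids fully home on their matching canisters, and finally set the pointer to the long mark; the last camera check agreed, though hand-in returned no verdict.

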